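# Take the breakfast pile apart and cover the butter dish

### The job

Clean things are piled on the dark breakfast board. Take the pile apart from the top down, one thing at a time, and set each upright inside its own place without dropping or tipping it: the pepper shaker in the small round wooden dish, the square tin in the square wooden tray, the tin of beans in the large round wooden dish, and last the white butter cover fully down on its butter dish, turned so that its notch fits around the dish's upright key. Leave the bowl and the glass jug where they stand, and let go of everything.

Things in the scene. Friction and masses are not known exactly. Their poses are not given: they have to be found in the camera images.
- shaker_mid (a point): centre (half-way up) of the pepper shaker: an upright plain steel cylinder, 26 mm across, 52 mm tall, 60 g, top of the pile, standing on the square tin. z up
- square_tin_mid (a point): centre (half-way up) of the square tin: closed dull metal tin, 38 x 38 mm, 50 mm tall, 100 g, second in the pile, standing on the tin of beans. x and y square to its sides, z up
- beans_mid (a point): centre (half-way up) of the closed tin of beans: cylinder 58 mm across, 56 mm tall, 250 g, steel with a paper band, third in the pile, standing on the butter cover. z up
- cover_mid (a point): centre (half-way up) of the butter cover: white enamel box open underneath, 120 (x) x 62 (y) x 46 mm tall, 4 mm walls, 280 g, bottom of the pile, on the fixed dark board (180 x 120 x 14 mm). A notch 22 mm wide, cut through the full height of its +x end wall and 16 mm into the top, shows from above as a bite in that short end. Grasp it across the 62 mm. z up
- small_dish: the small round wooden dish, fixed to the table: 62 mm outside, 50 mm inside, rim 14 mm tall, origin at the centre of its underside, inner floor 6 mm above that, z up
- square_tray: the square wooden tray, fixed to the table: 74 x 74 mm outside, 62 x 62 mm inside, rim 14 mm tall, origin at the centre of its underside, inner floor 6 mm above that, x and y square to its sides, z up
- round_dish: the large round wooden dish, fixed to the table: 94 mm outside, 82 mm inside, rim 14 mm tall, origin at the centre of its underside, inner floor 6 mm above that, z up
- butter_dish: fixed white butter dish: plate 150 (x) x 88 (y) x 6 mm, origin under its centre, z up. On it a bed 104 x 46 x 4 mm that fits inside the cover with 4 mm play, and an upright key at x = +58 mm (14 x 12 mm, top 30 mm above origin). Seated cover: on the plate, cover_mid 29 mm above this origin, its +x (notch) along this +x (key), 5 mm play each side of the key; wrong way round it stays up on the key
- bowl_mid (a point): centre, half-way up, of the white enamel bowl: 150 mm across the rim, 65 mm tall, loose, a bystander
- jug_mid (a point): centre, half-way up, of the glass measuring jug: about 96 mm across, 115 mm tall, handle at +y, loose, a bystander
Not all that is in view belongs to the job. What is shaped like the part that bears square_tin_mid but blue or purple is not meant.

How it is judged:
By the outcome, as a careful person would: the job done as asked, in the order asked, and still so for the second after the job is handed in, with the robot touching nothing.
It also fails if it takes over 144 s, if anything falls off the work surface, if the arm or the gripper's body presses on something with over 40 N, if the wrist force passes 120 N, or if a joint passes its speed limit or range.

### The arm

A 7-joint arm with a two-finger parallel gripper is mounted at the origin on the work surface. World frame = base frame: x ahead of the robot, y to its left, z up, the work surface at z = 0. Lengths are in mm, angles in rad, forces in N, time in s.
With the tool pointing down it reaches from about 400 to 875 mm from the base axis. Payload 4.4 kg.
Tool frame: the origin (TCP) lies at the centre of the arm's flange, where the gripper is bolted on; the fingertips stand 173 mm ahead of it and the grasp point (between the pads) lies 155 mm ahead of it; z points along the fingers, y is the direction in which the jaws open and shut (so a half turn about z gives the same grasp; the last joint's range is limited). The gripper opens to 85 mm and grips with 20 to 120 N. Pads are 22 mm wide; open, the fingers measure 114 mm over their backs; the gripper's body (76 mm by 85 mm) begins 54 mm behind the grasp point. The pads swing forward as they close: fully open they stand 13 mm farther back than shut.
Start: joints at [-1.169, 0.628, 0.038, 1.517, -0.027, 0.996, -0.02], TCP at [293.085, 580.187, 404.713] pointing down, gripper open.
Joint ranges: [-3.06, 3.06], [-0.37, 2.12], [-1.25, 1.32], [0.18, 2.47], [-1.1, 4.24], [0.23, 1.98], [-2.94, 2.94]. Speed limits (rad/s): [2.57, 2.57, 3.14, 3.14, 3.14, 3.14, 3.14].

### API

Orientations are given as [roll, pitch, yaw] about the fixed x, y, z axes, in that order (R = Rz(yaw) Ry(pitch) Rx(roll)).
In Python, from cell import * gives the robot as it stands. The module is installed in compiled form; this text tells all that it offers.
- The arm moves only by the shell command python3 -m jog 'ROWS'. ROWS is JSON, one flat list of numbers, 5 for each row, row after row: the shift along the tool's x, y, z in mm, then the turn about the tool's z in degrees, then the finger opening in mm, from 0 to 85.4. A call has 1 to 20 rows; each row is the pose to reach, as a shift and turn from the pose commanded when the call began, along the tool's axes at that moment; what a row does not reach only later rows make up. A row lasts 1/12 s, in which the tool goes at most 41.7 mm and 7.16 degrees, less where a joint would pass 70% of its speed; a pose out of reach is approached as far as the arm can. A call with a gripper value outside its range is refused whole. The fingers move at their own pace and stop on an object; the grip force is fixed at half the most. Time passes only in rows, so rows that repeat a pose let the fingers close. It gives the time, the measured TCP pose, the force and the opening at its end, in the units of the state.
- read_state(): the state, without advancing time (a new reading comes with each control period).
- get_image(name): name is "scene" or "top"; returns (picture, depth): 480x640x3 uint8, blue, green, red; 480x640 float32, mm along the optical axis (not along the pixel's ray), 0 where there is no reading.
- camera_params(name): a dict with "K" (3x3 intrinsics, pixels), "T" (4x4, takes a point from camera to world coordinates). Camera axes: x right, y up, looking along -z (the intrinsics and any distortion apply to the point x, -y, -z); pixel columns grow to the right and rows downward; lengths in mm; the calibration is good to about 2 mm. A picture is of the moment at which its call begins. camera_params takes no time and is no camera call.
- finish_job(): hands the job in, once; it reports no verdict.
The state is a dict: "clock": time; "qpos": joint angles; "qd": joint speeds; "tau": joint torques, N m; "eef_pos": TCP position; "tool_rot": TCP orientation; "force": force on the tool from outside, world axes, zero at the start; "torque": the same for the moment, N m; "width": finger opening in mm.
Only numpy, scipy, OpenCV 4.12 (cv2) and the standard library are available. Lean on these libraries where they do the work, as an engineer would, in place of code of your own. Each camera call takes 0.05 s, during which the arm holds its last target.

## Working session

There is one attempt and no reset: what is moved stays moved. The work goes in short steps, Python scripts to look and compute and a shell command to move; the robot and the scene stay as the last step left them, time stands still between calls to the robot, and variables do not carry over. Pictures are saved under pics/ and viewed, and the job is handed in when it is done.

```bash
mkdir -p pics; ls
python3 - <<'E'
from cell import *
import cv2, numpy as np
print(read_state())
for n in ("scene","top"):
    im,d=get_image(n); cv2.imwrite(f"pics/{n}0.png",im); np.savez(f"{n}0.npz",im=im,d=d)
    p=camera_params(n); print(n,{k:np.round(v,3).tolist() if not isinstance(v,str) else v for k,v in p.items()})
E
```

```text
pics
{'clock': 0.0, 'qpos': array([-1.16876583,  0.62934571,  0.03844084,  1.51840384, -0.02701899,
        0.99630972, -0.01997361]), 'qd': array([-1.04724239e-03,  1.25326186e-04,  4.03471661e-04, -3.21046736e-04,
        3.35181559e-05,  9.15025017e-06,  1.15640328e-04]), 'tau': array([ 1.76813792e-04, -5.63396752e+01,  1.22621287e+00, -1.93447226e+01,
        1.09661461e-02,  1.02266928e-02,  1.36849030e-05]), 'eef_pos': array([292.94565146, 579.89479984, 403.77755896]), 'tool_rot': array([-3.13964388e+00,  9.97876584e-06,  2.67377831e+00]), 'force': array([ 0.30781173,  0.74742204, -0.03121674]), 'torque': array([ 0.01091631, -0.00909263,  0.00127567]), 'width': 85.33510555199777}
scene {'K': [[561.548, 0.0, 315.456], [0.0, 561.548, 246.903], [0.0, 0.0, 1.0]], 'T': [[-0.586, -0.433, 0.684, 1403.633], [0.81, -0.314, 0.495, 654.603], [0.0, 0.845, 0.535, 826.281], [0.0, 0.0, 0.0, 1.0]]}
top {'K': [[567.305, 0.0, 321.291], [0.0, 567.305, 237.346], [0.0, 0.0, 1.0]], 'T': [[0.0, 0.996, -0.089, 426.051], [-1.0, -0.0, -0.006, 21.191], [-0.006, 0.089, 0.996, 1476.309], [0.0, 0.0, 0.0, 1.0]]}
```

View pics/scene0.png

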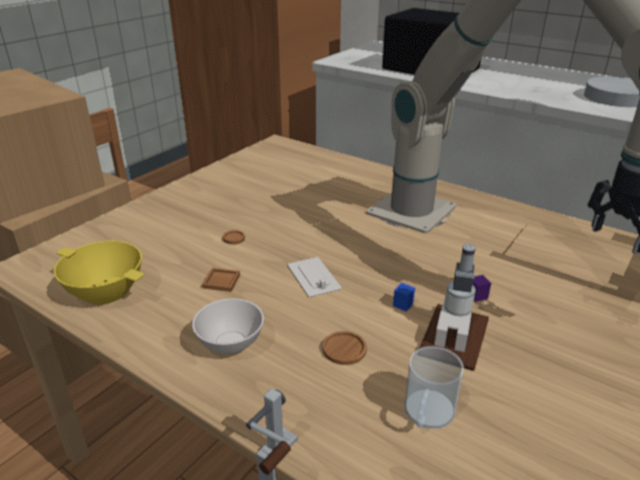

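View pics/top0.png

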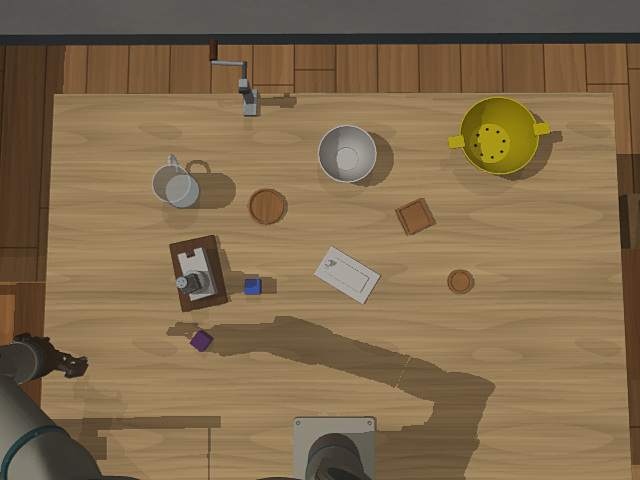

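The scene view shows the pile at (462,290) on the dark board, with blue (404,296) and purple (481,288) look-alikes. The top view shows the pile at (195,275), the small dish at (460,281), the square tray at (415,217), the round dish at (266,206) and the butter dish at (347,275) with its key at about (330,264). The bowl is at (347,153) and the jug at (176,186).

Candidates for the square tin are the blue cube (top 253,286), the purple cube (top 201,341) and the dull metal tin second in the pile (scene 464,276). I choose the one in the pile and check it in close crops.

```bash
cat > h.py <<'E'
import numpy as np, cv2
from cell import *
def cloud(n,d):
    p=camera_params(n);K=np.array(p["K"]);T=np.array(p["T"])
    v,u=np.mgrid[0:480,0:640].astype(float)
    x=(u-K[0,2])/K[0,0]*d; y=(v-K[1,2])/K[1,1]*d
    P=np.stack([x,-y,-d],-1)
    return P@T[:3,:3].T+T[:3,3]
def proj(n,P):
    p=camera_params(n);K=np.array(p["K"]);T=np.array(p["T"])
    c=(np.atleast_2d(P)-T[:3,3])@T[:3,:3]
    return np.stack([K[0,0]*c[:,0]/-c[:,2]+K[0,2],K[1,1]*-c[:,1]/-c[:,2]+K[1,2]],-1)
E
python3 - <<'E'
import numpy as np,cv2
from h import *
print(camera_params("top").keys())
S=np.load("scene0.npz");Tp=np.load("top0.npz")
a=cv2.resize(S["im"][235:375,385:525],None,fx=4,fy=4,interpolation=cv2.INTER_CUBIC)
b=cv2.resize(Tp["im"][225:365,150:290],None,fx=4,fy=4,interpolation=cv2.INTER_CUBIC)
cv2.imwrite("pics/c1.png",a);cv2.imwrite("pics/c2.png",b)
b=cv2.resize(Tp["im"][180:310,300:490],None,fx=4,fy=4,interpolation=cv2.INTER_CUBIC)
cv2.imwrite("pics/c3.png",b)
for n,z in(("top",Tp),("scene",S)):
    C=cloud(n,z["d"]); 
    print(n,"table z",np.median(C[380:400,250:300,2]) if n=="top" else np.median(C[370:390,280:300,2]))
C=cloud("top",Tp["d"])
for u,v in[(188,281),(186,283),(253,286),(460,281),(415,217),(266,206),(347,280),(330,263)]: print((u,v),C[v,u].round(1))
C=cloud("scene",S["d"])
for u,v in[(467,250),(464,276),(460,300),(452,335),(404,292)]: print((u,v),C[v,u].round(1))
E
```

```text
dict_keys(['K', 'T'])
top table z -0.5981461070431351
scene table z -0.11771938599912346
(188, 281) [441.8 327.  205.5]
(186, 283) [437.2 327.4 221.8]
(253, 286) [431.3 201.6  45.4]
(460, 281) [ 444.4 -327.7    6.7]
(415, 217) [ 611.2 -214.7    2.9]
(266, 206) [639.7 174.7   7.6]
(347, 280) [446.9 -36.1  11.4]
(330, 263) [489.8   7.8  30.7]
(467, 250) [452.5 343.2 215.5]
(464, 276) [458.3 348.1 156.7]
(460, 300) [467.5 351.5 101.8]
(452, 335) [481.1 351.7  15. ]
(404, 292) [446.1 212.6  48.4]
```

View pics/c1.png

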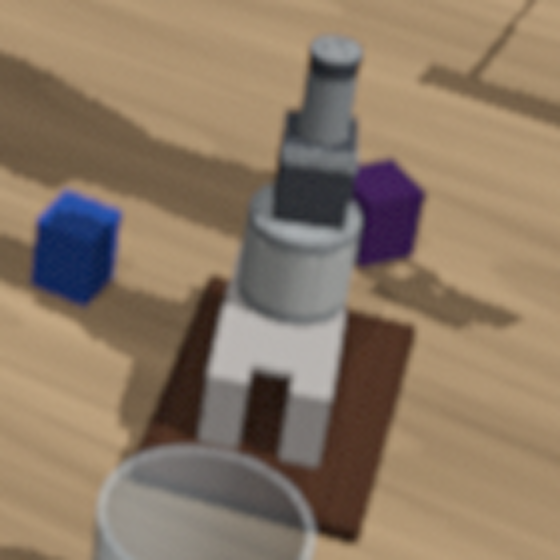

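View pics/c2.png

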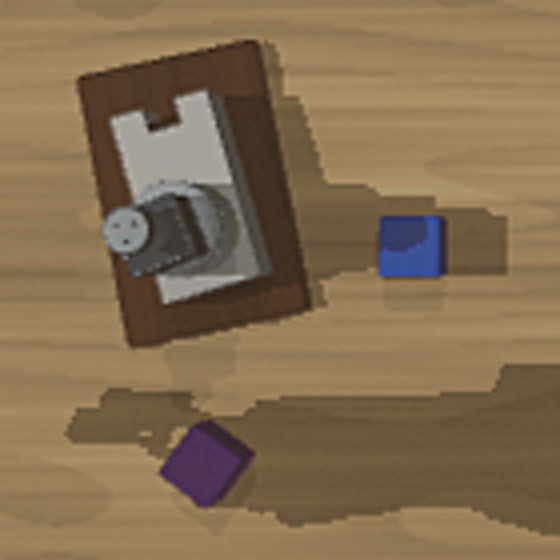

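View pics/c3.png

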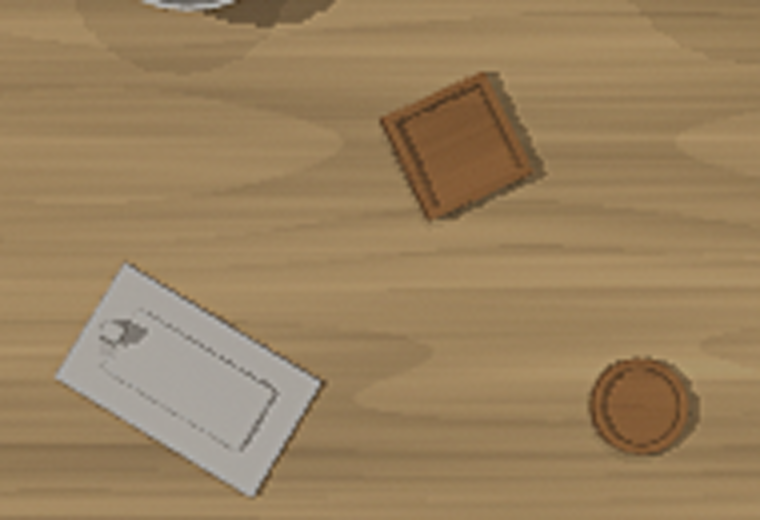

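The crops confirm it: the dull grey square tin sits under the steel shaker, on the beans, on the white cover. The cover's notch points to +x, at crop (160,120). Blue and purple are separate. Next I measure everything.

```bash
cat > meas.py <<'E'
from h import *
from scipy import ndimage
def slab(C,ctr,r,z0,z1):
    m=(np.hypot(C[...,0]-ctr[0],C[...,1]-ctr[1])<r)&(C[...,2]>z0)&(C[...,2]<z1)
    return m
def rect(P):
    (c,s,a)=cv2.minAreaRect(P[:,:2].astype(np.float32)); return np.round(c,1),np.round(s,1),round(a,1)
E
python3 - <<'E'
from meas import *
S=np.load("scene0.npz");T=np.load("top0.npz")
Cs=cloud("scene",S["d"]);Ct=cloud("top",T["d"])
c=(450,330)
for n,C in(("top",Ct),("scene",Cs)):
    print(n)
    for nm,z0,z1,r in(("shaker top",212,225,60),("shaker side",172,212,60),("tin top",160,172,60),("tin side",122,160,60),("beans top",110,122,60),("beans side",66,108,60),("cover top",54,66,110),("board",10,20,150)):
        P=C[slab(C,c,r,z0,z1)]
        if len(P)<4: print(nm,len(P));continue
        print(nm,len(P),P.mean(0).round(1),*rect(P),"med z",np.median(P[:,2]).round(1),"enc",[np.round(q,1) for q in cv2.minEnclosingCircle(P[:,:2].astype(np.float32))])
    for nm,cc,r,z0,z1 in(("small rim",(444,-328),45,9,20),("tray rim",(610,-215),60,9,20),("round rim",(640,175),60,9,20),("butter plate",(455,-36),110,2.5,40),("key",(490,8),25,22,36),("bowl",(740,0),110,50,75),("jug",(680,350),110,100,125),("blue",(431,201),50,30,60),("purple",(330,310),50,30,60)):
        P=C[slab(C,cc,r,z0,z1)]
        if len(P)<4: print(nm,len(P));continue
        print(nm,len(P),P.mean(0).round(1),*rect(P),"med z",np.median(P[:,2]).round(1),"enc",[np.round(q,1) for q in cv2.minEnclosingCircle(P[:,:2].astype(np.float32))])
E
```

```text
top
shaker top 114 [438.8 338.9 217.2] [438.3 338.8] [24.4 25.7] 0.3 med z 217.1 enc [array([438.3, 339.2]), np.float64(13.6)]
shaker side 48 [438.3 330.  192.1] [435.1 334.6] [23.7 26.2] 49.6 med z 192.3 enc [array([434.6, 335.5]), np.float64(16.7)]
tin top 146 [435.  330.9 165.4] [436.9 338. ] [38.3 39.3] 22.3 med z 165.1 enc [array([437.1, 336.6]), np.float64(24.9)]
tin side 71 [437.  323.3 140.1] [433.3 326.3] [27.2 49.6] 61.4 med z 139.7 enc [array([434.5, 328.5]), np.float64(25.1)]
beans top 146 [446.4 327.2 115.6] [443.3 332. ] [56.4 43.9] 22.3 med z 115.8 enc [array([440.8, 337.9]), np.float64(29.0)]
beans side 89 [442.6 317.8  87.4] [457.2 337.7] [93.8 43.8] 28.0 med z 88.3 enc [array([460.1, 334.5]), np.float64(48.5)]
cover top 654 [471.  340.6  59.4] [461.9 342.6] [120.5  63.6] 18.0 med z 59.4 enc [array([461.2, 342.7]), np.float64(65.8)]
board 1474 [469.5 344.   14. ] [437.4 346.8] [273.3 234.6] 48.1 med z 13.8 enc [array([449.2, 328.9]), np.float64(148.6)]
small rim 192 [ 444.  -325.6   13. ] [ 444.3 -325.7] [60.6 62.1] 15.3 med z 12.7 enc [array([ 447.1, -328.2]), np.fl
[... 2359 characters left out ...]
327 [467.3 -28.7   7.4] [457.9 -33.3] [204.7 213.1] 20.9 med z 6.6 enc [array([455.4, -35.8]), np.float64(108.4)]
key 30 [495.9  18.2  27.5] [495.9  18. ] [19.6 13.1] 77.7 med z 27.8 enc [array([496.6,  18.7]), np.float64(10.8)]
bowl 844 [756.  -34.7  58.9] [765.2 -30. ] [153.5 140. ] 47.3 med z 59.2 enc [array([770. , -34.4]), np.float64(77.2)]
jug 894 [686.8 400.1 109.6] [684.8 398.5] [97.2 97. ] 57.0 med z 110.3 enc [array([691.7, 396.8]), np.float64(56.4)]
blue 299 [439.6 209.9  45.1] [434.9 206.9] [41.6 43.1] 89.8 med z 48.1 enc [array([434.3, 207.1]), np.float64(25.9)]
purple 175 [308.5 337.8  45.3] [302.9 333.6] [41.6 27.4] 44.3 med z 48.0 enc [array([304.9, 332.3]), np.float64(22.1)]
```

Run:
```python
from meas import *
for n in("top","scene"):
    Z=np.load(n+"0.npz");C=cloud(n,Z["d"]);im=Z["im"].astype(int)
    hsv=cv2.cvtColor(Z["im"],cv2.COLOR_BGR2HSV)
    near=np.hypot(C[...,0]-457,C[...,1]+35)<100
    m=near&(hsv[...,1]<45)&(C[...,2]<16)&(hsv[...,2]>110)
    lab,k=ndimage.label(m);sz=ndimage.sum(m,lab,range(1,k+1));m=lab==(1+np.argmax(sz));m=ndimage.binary_fill_holes(m)
    print(n,"butter",m.sum(),*rect(C[m&(C[...,2]<16)]),"z",np.median(C[m][:,2]).round(1))
    mk=near&(C[...,2]>18); print(" key",mk.sum(),C[mk].mean(0).round(1))
    t=np.hypot(C[...,0]-613,C[...,1]+210)<75
    print(" table/tray hsv",hsv[t&(np.hypot(C[...,0]-613,C[...,1]+210)>60)].mean(0).round(0),hsv[np.hypot(C[...,0]-613,C[...,1]+210)<20].mean(0).round(0))
    for nm,c,r in(("tray",(614,-209),70),("small",(445,-324),50),("round",(641,177),65)):
        q=np.hypot(C[...,0]-c[0],C[...,1]-c[1])<r
        m=q&(C[...,2]>3.5)
        m=ndimage.binary_opening(m);lab,k=ndimage.label(m);sz=ndimage.sum(m,lab,range(1,k+1));m=lab==(1+np.argmax(sz))
        P=C[m];print(" ",nm,m.sum(),P.mean(0).round(1),*rect(P))
```

```text
top butter 1949 [461.5 -35.3] [149.3  87.7] 58.6 z 7.0
 key 1244 [ 427.4   21.  1446. ]
 table/tray hsv [ 18. 105. 156.] [ 14. 149. 126.]
  tray 555 [ 612.9 -210.5    9.7] [ 613.4 -211.2] [76.6 77.4] 24.6
  small 341 [ 443.3 -325.8   10. ] [ 444.  -325.7] [62.1 60.3] 34.8
  round 518 [637.7 176.1   9.8] [639.7 175.4] [92.3 92.5] 75.7
scene butter 1260 [464.1 -32.1] [153.5  89.5] 58.4 z 6.9
 key 38 [496.   18.8  25.8]
 table/tray hsv [ 16.  94. 153.] [ 13. 129. 110.]
  tray 606 [ 615.8 -207.9    8.9] [ 610.5 -209.1] [94.8 76.3] 25.8
  small 229 [ 446.8 -323.1    9.1] [ 446.5 -322.1] [64.2 58.7] 40.9
  round 1147 [642.5 178.6   8.2] [643.  179.7] [94.6 95.4] 71.6
```

```bash
cat > go.py <<'E'
import sys
from h import *
from scipy.spatial.transform import Rotation as R
def go(x,y,z,yawdeg):
    s=read_state();Rm=R.from_euler("xyz",s["tool_rot"]).as_matrix()
    Rn=R.from_euler("xyz",[np.pi,0,s["tool_rot"][2]]).as_matrix()
    d=Rn.T@(np.array([x,y,z])-s["eef_pos"])
    cur=np.degrees(s["tool_rot"][2]);t=(cur-yawdeg+180)%360-180
    print("pos",s["eef_pos"].round(1),"yaw",cur.round(2),"w",s["width"].round(1),"F",s["force"].round(1),"t",s["clock"],"j7",s["qpos"][6].round(2))
    print("shift",d.round(1),"turn",round(t,2),"dist",np.linalg.norm(d).round(0))
if __name__=="__main__": go(*map(float,sys.argv[1:5]))
E
python3 go.py 440.5 340.7 425 112
```

```text
Traceback (most recent call last):
  File "go.py", line 11, in <module>
    if __name__=="__main__": go(*map(float,sys.argv[1:5]))
                             ~~^^^^^^^^^^^^^^^^^^^^^^^^^^^
  File "go.py", line 9, in go
    print("pos",s["eef_pos"].round(1),"yaw",cur.round(2),"w",s["width"].round(1),"F",s["force"].round(1),"t",s["clock"],"j7",s["qpos"][6].round(2))
                                                             ^^^^^^^^^^^^^^^^
AttributeError: 'float' object has no attribute 'round'
```

```bash
sed -i 's/s\["width"\].round(1)/round(s["width"],1)/' go.py; python3 go.py 440.5 340.7 425 112
```

```text
pos [292.9 580.  403.9] yaw 153.2 w 85.1 F [0.5 0.4 0.4] t 0.1 j7 -0.02
shift [-239.6 -147.   -21.1] turn 41.2 dist 282.0
```

```bash
python3 -m jog '[0,0,-20,0,85, -30,-18,-20,5,85, -60,-37,-20,10,85, -90,-55,-20,15,85, -120,-74,-20,20,85, -150,-92,-20,26,85, -180,-110,-20,31,85, -210,-129,-20,36,85, -240,-147,-20,41,85, -240,-147,-20,41,85, -240,-147,-20,41,85]'; python3 go.py 440.5 340.7 353 112
python3 - <<'E'
from h import *
for n in("scene","top"):
    im,d=get_image(n); cv2.imwrite(f"pics/{n}1.png",im)
    c=(slice(160,400),slice(340,580)) if n=="scene" else (slice(170,370),slice(90,290))
    cv2.imwrite(f"pics/{n}1c.png",cv2.resize(im[c],None,fx=2.5,fy=2.5))
E
```

```text
clock: 1.02
eef_pos: [442.3, 338.4, 424.7]
tool_rot: [-3.141, 0.001, 1.953]
force: [-0.1, 0.8, 0.2]
width: 84.8
pos [442.3 338.4 424.7] yaw 111.92 w 84.8 F [-0.1  0.8  0.2] t 1.0167 j7 -0.18
shift [ 2.8 -0.8 71.7] turn -0.08 dist 72.0
```

View pics/scene1c.png

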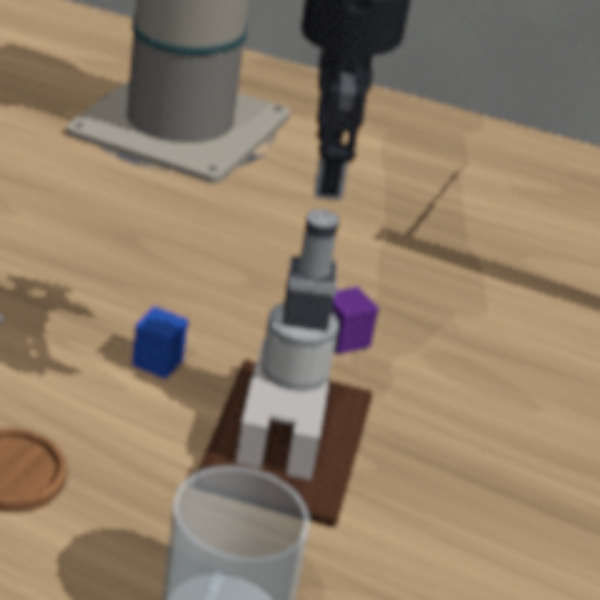

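View pics/top1c.png

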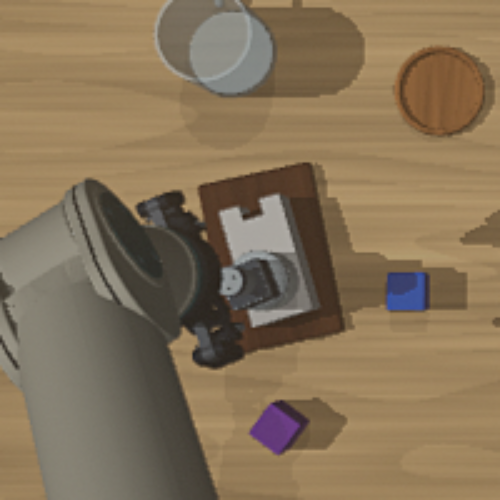

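The scene crop shows the open gripper just above the shaker at (320,215). In the top crop the fingers straddle it along the chosen axis. I'll check the camera offset against the gripper itself.

Run:
```python
from meas import *
s=read_state();e=s["eef_pos"];yaw=s["tool_rot"][2]
for n in("scene","top"):
    im,d=get_image(n);np.savez(n+"1.npz",im=im,d=d);C=cloud(n,d)
    for z0,z1 in((-182,-160),(-160,-140),(-140,-110)):
        m=slab(C,e,90,e[2]+z0,e[2]+z1);P=C[m]-e
        if m.sum()<3: print(n,z0,m.sum());continue
        t=np.stack([P[:,0]*np.cos(yaw)+P[:,1]*np.sin(yaw),P[:,0]*np.sin(yaw)-P[:,1]*np.cos(yaw)],-1)
        print(n,z0,len(t))
        for sg in(1,-1):
            q=t[t[:,1]*sg>20]
            if len(q): print("  ",sg,len(q),"x",np.percentile(q[:,0],[2,50,98]).round(1),"y",np.percentile(q[:,1],[2,50,98]).round(1))
```

```text
scene -182 5
   1 5 x [-1.6  2.   7.3] y [47.1 47.6 49. ]
scene -160 124
   1 90 x [-9.6  1.  11.9] y [46.3 52.5 59.3]
   -1 34 x [-9.7  4.1 11.3] y [-46.9 -42.2 -38.6]
scene -140 120
   1 119 x [-11.9  -0.2  11.6] y [47.1 55.8 75.2]
   -1 1 x [-5.5 -5.5 -5.5] y [-44.2 -44.2 -44.2]
top -182 0
top -160 25
   1 14 x [-10.4  -9.1  -3.8] y [40.3 44.2 52. ]
   -1 11 x [-10.9  -9.8  -6.4] y [-56.8 -49.3 -44.3]
top -140 72
   1 36 x [-12.9  -9.6   4.6] y [41.1 50.3 69.8]
   -1 36 x [-12.7  -7.9   5.2] y [-68.  -50.3 -44.4]
```

The finger check puts the truth about midway between the two cameras, so I use the means. Descending on the shaker.

```bash
python3 -m jog '[3,-1,20,0,85, 3,-1,40,0,85, 3,-1,55,0,85, 3,-1,65,0,85, 3,-1,72,0,85, 3,-1,72,0,85, 3,-1,72,0,85]'; python3 go.py 440.5 340.7 353 112
python3 - <<'E'
from h import *
im,d=get_image("scene")
cv2.imwrite(f"pics/s2c.png",cv2.resize(im[200:350,390:540],None,fx=4,fy=4))
E
```

```text
clock: 1.8
eef_pos: [438.9, 343.6, 352.8]
tool_rot: [3.141, -0.0, 1.959]
force: [0.1, 0.2, 0.1]
width: 84.9
pos [438.9 343.6 352.8] yaw 112.24 w 84.9 F [0.1 0.2 0.1] t 1.8 j7 -0.16
shift [-3.3  0.4 -0.2] turn 0.24 dist 3.0
```

View pics/s2c.png

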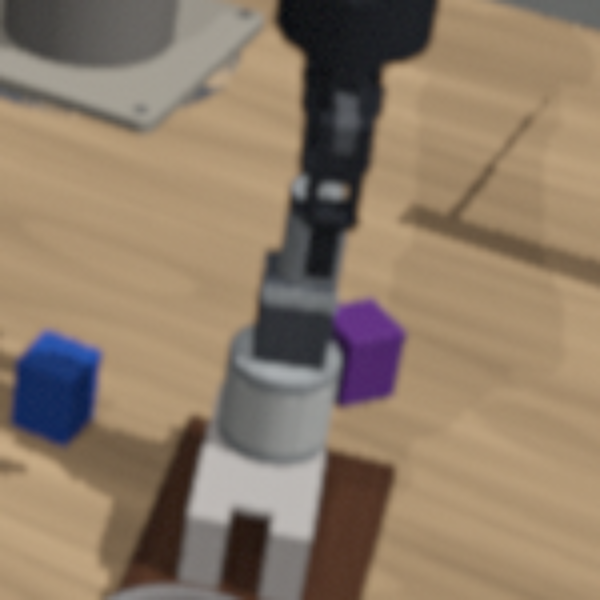

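The far finger is level with the shaker's upper half and the tips are clear above the tin. The earlier reading was unsettled, so I shift x by -3 and close.

```bash
python3 -m jog '[-3,0,0,0,85, -3,0,0,0,85, -3,0,0,0,60, -3,0,0,0,50, -3,0,0,0,42, -3,0,0,0,36, -3,0,0,0,32, -3,0,0,0,29, -3,0,0,0,26, -3,0,0,0,22, -3,0,0,0,18, -3,0,0,0,15, -3,0,0,0,15, -3,0,0,0,15, -3,0,0,0,15, -3,0,0,0,15]'; python3 go.py 440.5 340.7 353 112
```

```text
clock: 3.18
eef_pos: [440.2, 340.4, 352.9]
tool_rot: [3.141, -0.0, 1.958]
force: [0.3, -0.5, 3.0]
width: 24.7
pos [440.2 340.4 352.9] yaw 112.19 w 24.7 F [ 0.3 -0.5  3. ] t 3.1833 j7 -0.15
shift [ 0.1  0.4 -0.1] turn 0.19 dist 0.0
```

```bash
python3 -m jog '[0,0,0,0,15, 0,0,-3,0,15, 0,0,-8,0,15, 0,0,-20,0,15, 0,0,-40,0,15, 0,0,-60,0,15, 0,0,-60,0,15, 0,0,-60,0,15]'; python3 go.py 445.2 -323.9 413 112
python3 - <<'E'
from h import *
im,d=get_image("scene");np.savez("s3.npz",im=im,d=d)
cv2.imwrite(f"pics/s3c.png",cv2.resize(im[180:370,380:570],None,fx=3,fy=3))
im,d=get_image("top");np.savez("t3.npz",im=im,d=d)
E
```

```text
clock: 3.85
eef_pos: [440.1, 340.4, 413.6]
tool_rot: [3.14, -0.001, 1.958]
force: [0.6, 0.3, -0.9]
width: 24.6
pos [440.1 340.4 413.6] yaw 112.2 w 24.6 F [ 0.6  0.3 -0.9] t 3.85 j7 -0.18
shift [-6.170e+02 -2.463e+02  6.000e-01] turn 0.2 dist 664.0
```

View pics/s3c.png

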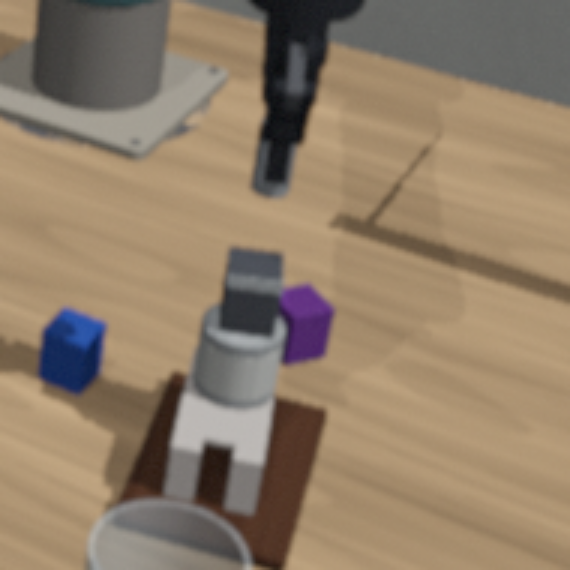

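The shaker is held upright at crop (272,170) and the tin below is undisturbed. Carrying it to the small dish.

```bash
python3 -m jog '[-5,-2,0,0,15, -15,-6,0,0,15, -30,-12,0,0,15, -50,-20,0,0,15, -75,-30,0,0,15, -100,-40,0,0,15, -125,-50,0,0,15, -150,-60,0,0,15, -175,-70,0,0,15, -200,-80,0,0,15, -225,-90,0,0,15, -250,-100,0,0,15, -275,-110,0,0,15, -300,-120,0,0,15, -325,-130,0,0,15, -350,-140,0,0,15, -370,-148,0,0,15, -385,-154,0,0,15, -395,-158,0,0,15, -400,-160,0,0,15]'; python3 go.py 445.2 -323.9 413 112
```

```text
clock: 5.62
eef_pos: [441.5, -93.4, 412.6]
tool_rot: [-3.14, 0.001, 1.954]
force: [0.6, -0.3, 0.1]
width: 24.8
pos [441.5 -93.4 412.6] yaw 111.93 w 24.8 F [ 0.6 -0.3  0.1] t 5.6167 j7 0.7
shift [-215.2  -82.7   -0.4] turn -0.07 dist 230.0
```

```bash
python3 -m jog '[-5,-2,0,0,15, -15,-6,0,0,15, -30,-12,0,0,15, -50,-20,0,0,15, -75,-30,0,0,15, -100,-40,0,0,15, -125,-50,0,0,15, -150,-60,0,0,15, -175,-70,0,0,15, -195,-78,0,0,15, -208,-83,0,0,15, -215,-86,0,0,15, -217,-86,0,0,15, -217,-86,0,0,15, -217,-86,0,0,15]'; python3 go.py 445.2 -323.9 194 112
python3 - <<'E'
from h import *
im,d=get_image("scene");np.savez("s4.npz",im=im,d=d)
cv2.imwrite(f"pics/s4.png",im)
im,d=get_image("top");np.savez("t4.npz",im=im,d=d)
cv2.imwrite(f"pics/t4.png",im)
E
```

```text
clock: 6.87
eef_pos: [445.8, -322.4, 412.5]
tool_rot: [3.141, -0.001, 1.96]
force: [-0.6, 0.1, -0.2]
width: 24.8
pos [ 445.8 -322.4  412.5] yaw 112.31 w 24.8 F [-0.6  0.1 -0.2] t 6.8667 j7 1.16
shift [ -1.1  -1.1 218.5] turn 0.31 dist 219.0
```

View pics/s4.png

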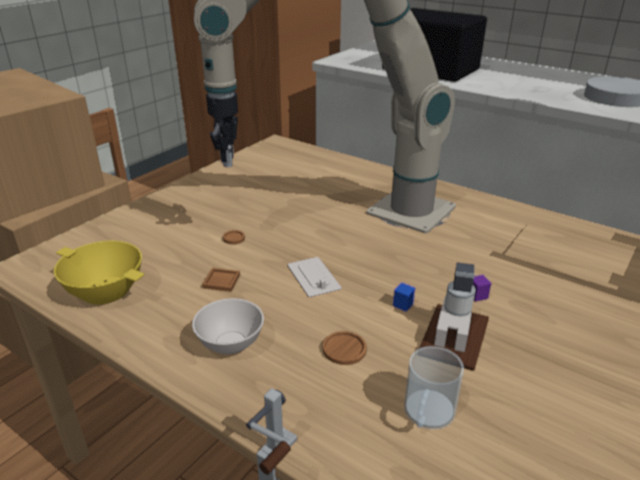

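The shaker hangs at (229,160) above the small dish at (233,237). Descending.

```bash
python3 -m jog '[-1,-1,5,0,15, -1,-1,20,0,15, -1,-1,45,0,15, -1,-1,75,0,15, -1,-1,105,0,15, -1,-1,135,0,15, -1,-1,160,0,15, -1,-1,180,0,15, -1,-1,195,0,15, -1,-1,204,0,15, -1,-1,210,0,15, -1,-1,210,0,15, -1,-1,210,0,15]'; python3 go.py 445.2 -323.9 194 112
python3 - <<'E'
from h import *
im,d=get_image("scene");np.savez("s5.npz",im=im,d=d)
a=cv2.resize(im[180:280,180:280],None,fx=5,fy=5)
im,d=get_image("top");np.savez("t5.npz",im=im,d=d)
b=cv2.resize(im[200:340,400:540],(500,500));cv2.imwrite("pics/p5.png",np.hstack([a,b])[:, :1000][:, :])
cv2.imwrite("pics/p5.png",cv2.resize(np.hstack([a,b]),(800,400)))
E
```

```text
clock: 8.05
eef_pos: [445.1, -325.2, 203.1]
tool_rot: [3.141, 0.001, 1.958]
force: [-0.0, 0.2, -0.3]
width: 24.7
pos [ 445.1 -325.2  203.1] yaw 112.21 w 24.7 F [-0.   0.2 -0.3] t 8.05 j7 1.27
shift [1.2 0.6 9.1] turn 0.21 dist 9.0
```

View pics/p5.png

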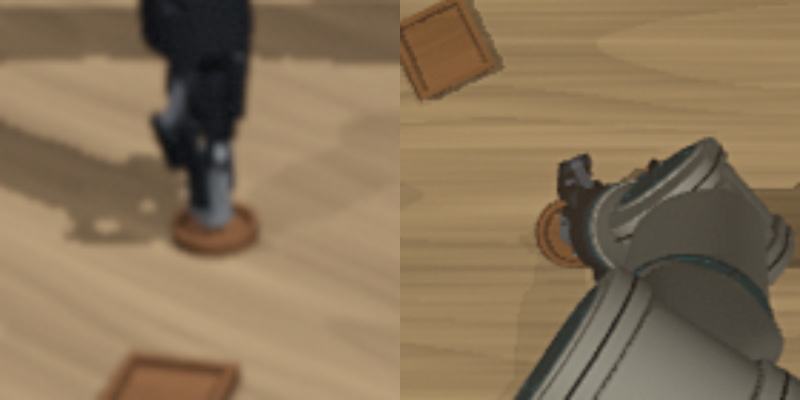

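The shaker's foot is over the dish, in the left half at (212,215). Lowering the last 9 mm until contact.

```bash
python3 -m jog '[1,0,3,0,15, 1,0,5,0,15, 1,0,7,0,15, 1,0,8,0,15, 1,0,8,0,15, 1,0,8,0,15]'; python3 go.py 445.2 -323.9 193 112
```

```text
clock: 8.65
eef_pos: [444.4, -324.2, 194.6]
tool_rot: [-3.141, -0.0, 1.958]
force: [-0.1, -0.3, -1.1]
width: 24.3
pos [ 444.4 -324.2  194.6] yaw 112.19 w 24.3 F [-0.1 -0.3 -1.1] t 8.65 j7 1.27
shift [0.  0.8 1.6] turn 0.19 dist 2.0
```

```bash
python3 -m jog '[0,0,1,0,15, 0,0,1,0,15, 0,0,1,0,15]'; python3 -m jog '[0,0,1,0,15, 0,0,1.5,0,15, 0,0,1.5,0,15]'
```

```text
clock: 8.9
eef_pos: [444.4, -324.2, 193.6]
tool_rot: [-3.142, -0.0, 1.958]
force: [0.3, -0.1, -0.0]
width: 24.9
clock: 9.15
eef_pos: [444.5, -324.3, 192.9]
tool_rot: [3.141, 0.0, 1.958]
force: [-1.4, 0.2, 5.6]
width: 24.4
```

```bash
python3 -m jog '[0,0,-0.5,0,24, 0,0,-0.5,0,27, 0,0,-0.5,0,30, 0,0,-0.5,0,34, 0,0,-0.5,0,40, 0,0,-0.5,0,50, 0,0,-0.5,0,60, 0,0,-0.5,0,70, 0,0,-0.5,0,85, 0,0,-0.5,0,85, 0,0,-0.5,0,85, 0,0,-0.5,0,85, 0,0,-10,0,85, 0,0,-30,0,85, 0,0,-60,0,85, 0,0,-95,0,85, 0,0,-130,0,85, 0,0,-160,0,85, 0,0,-185,0,85, 0,0,-185,0,85]'; python3 go.py 439.5 340 375 112
```

```text
clock: 10.82
eef_pos: [445.4, -325.4, 383.1]
tool_rot: [3.136, 0.008, 1.958]
force: [0.5, -1.6, 0.3]
width: 85.7
pos [ 445.4 -325.4  383.1] yaw 112.18 w 85.7 F [ 0.5 -1.6  0.3] t 10.8167 j7 1.19
shift [618.4 245.8   8.1] turn 0.18 dist 665.0
```

Run:
```python
from meas import *
for n,f in(("top","t4"),("scene","s4")):
    Z=np.load(f+".npz");C=cloud(n,Z["d"])
    for nm,z0,z1,r in(("tin top",160,172,60),("beans top",110,122,60),("cover top",54,66,110)):
        P=C[slab(C,(450,335),r,z0,z1)];print(n,nm,len(P),P.mean(0).round(1),*rect(P))
im,d=get_image("scene")
a=cv2.resize(im[150:270,180:300],(400,400));b=im
im,d=get_image("top");C=cloud("top",d);P=C[slab(C,(445,-325),35,40,70)];print("shaker",len(P),P.mean(0).round(1) if len(P) else "")
cv2.imwrite("pics/p6.png",np.hstack([a,cv2.resize(im[220:340,400:520],(400,400))]))
```

```text
top tin top 272 [437.  337.9 165.3] [437.1 337.9] [38.4 38.4] 20.9
top beans top 151 [446.2 326.7 115.7] [443.1 331.7] [57.  44.7] 23.8
top cover top 657 [471.6 340.9  59.7] [462.  342.8] [120.9  63.8] 17.6
scene tin top 233 [443.3 342.5 165.4] [440.8 341.3] [43.3 38. ] 20.8
scene beans top 233 [457.3 343.4 115.8] [451.7 342.8] [50.2 57.1] 16.6
scene cover top 624 [488.8 352.2  60.2] [464.4 345.2] [126.3  62. ] 17.4
shaker 102 [ 443.8 -323.9   56.4]
```

View pics/p6.png

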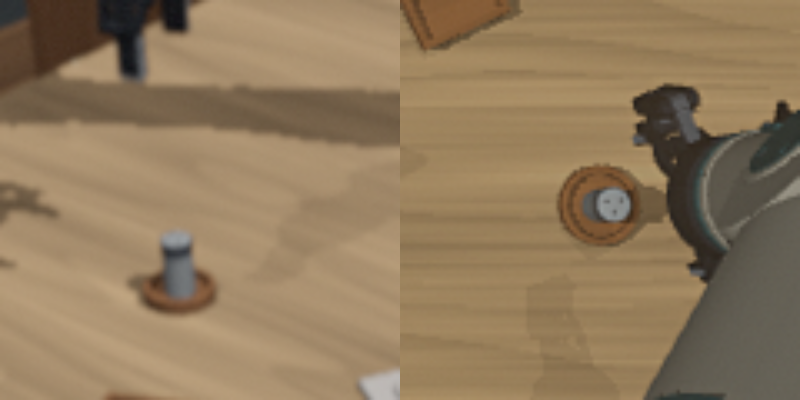

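The shaker stands upright in the small dish, left panel (178,270), right (610,205). Back for the tin.

```bash
python3 -m jog '[8,3,0,0,85, 25,10,0,0,85, 50,20,0,0,85, 80,32,0,0,85, 113,45,0,0,85, 146,58,0,0,85, 179,71,0,0,85, 212,84,0,0,85, 245,97,0,0,85, 278,110,0,0,85, 311,124,0,0,85, 344,137,0,0,85, 377,150,0,0,85, 410,163,0,0,85, 443,176,0,0,85, 476,189,0,0,85, 509,202,0,0,85, 542,215,0,0,85, 570,226,0,1,85, 595,236,0,1,85]'
python3 -m jog '[8,3,0,0,85, 15,6,0,0,85, 21,9,0,0,85, 23,10,0,0,85, 23,10,0,0,85, 23,10,0,0,85]'; python3 go.py 439.2 339.8 303 111
```

```text
clock: 12.58
eef_pos: [436.4, 318.4, 375.5]
tool_rot: [-3.138, 0.0, 1.942]
force: [0.6, -0.0, 0.4]
width: 84.9
clock: 13.08
eef_pos: [439.5, 339.7, 377.2]
tool_rot: [-3.141, 0.001, 1.939]
force: [-0.0, -0.5, -0.1]
width: 85.4
pos [439.5 339.7 377.2] yaw 111.09 w 85.4 F [-0.  -0.5 -0.1] t 13.0833 j7 -0.11
shift [ 0.2 -0.2 74.2] turn 0.09 dist 74.0
```

```bash
python3 -m jog '[0,0,15,0,85, 0,0,35,0,85, 0,0,52,0,85, 0,0,64,0,85, 0,0,71,0,85, 0,0,74,0,85, 0,0,74,0,85, 0,0,74,0,85]'; python3 go.py 439.2 339.8 303 111
python3 - <<'E'
from h import *
im,d=get_image("scene")
cv2.imwrite(f"pics/s7c.png",cv2.resize(im[200:350,390:540],None,fx=4,fy=4))
E
```

```text
clock: 13.75
eef_pos: [439.6, 340.7, 303.8]
tool_rot: [3.141, -0.0, 1.94]
force: [-0.4, 0.0, 0.1]
width: 85.0
pos [439.6 340.7 303.8] yaw 111.16 w 85.0 F [-0.4  0.   0.1] t 13.75 j7 -0.07
shift [-0.7 -0.7  0.8] turn 0.16 dist 1.0
```

View pics/s7c.png

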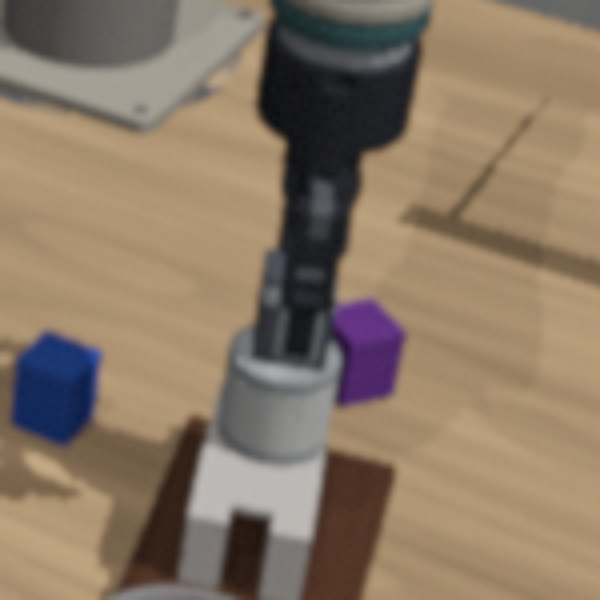

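The near finger stands in front of the tin, its tip above the beans' rim. Closing and lifting a little.

```bash
python3 -m jog '[0,0,0,0,75, 0,0,0,0,65, 0,0,0,0,56, 0,0,0,0,50, 0,0,0,0,45, 0,0,0,0,41, 0,0,0,0,38, 0,0,0,0,34, 0,0,0,0,28, 0,0,0,0,25, 0,0,0,0,25, 0,0,0,0,25, 0,0,0,0,25, 0,0,0,0,25]'; python3 -m jog '[0,0,-2,0,25, 0,0,-6,0,25, 0,0,-15,0,25, 0,0,-30,0,25, 0,0,-50,0,25, 0,0,-70,0,25, 0,0,-85,0,25, 0,0,-90,0,25, 0,0,-90,0,25]'; python3 go.py 612.5 -209.3 393 115
python3 - <<'E'
from h import *
im,d=get_image("scene")
cv2.imwrite(f"pics/s8c.png",cv2.resize(im[180:370,380:570],None,fx=3,fy=3))
E
```

```text
clock: 14.97
eef_pos: [439.2, 341.0, 303.4]
tool_rot: [3.142, -0.0, 1.941]
force: [-1.5, -0.7, 6.2]
width: 37.3
clock: 15.72
eef_pos: [439.6, 341.1, 394.8]
tool_rot: [3.139, -0.001, 1.941]
force: [-0.1, 0.1, -0.8]
width: 37.7
pos [439.6 341.1 394.8] yaw 111.2 w 37.7 F [-0.1  0.1 -0.8] t 15.7167 j7 -0.12
shift [-575.6  -37.8    1.8] turn -3.8 dist 577.0
```

View pics/s8c.png

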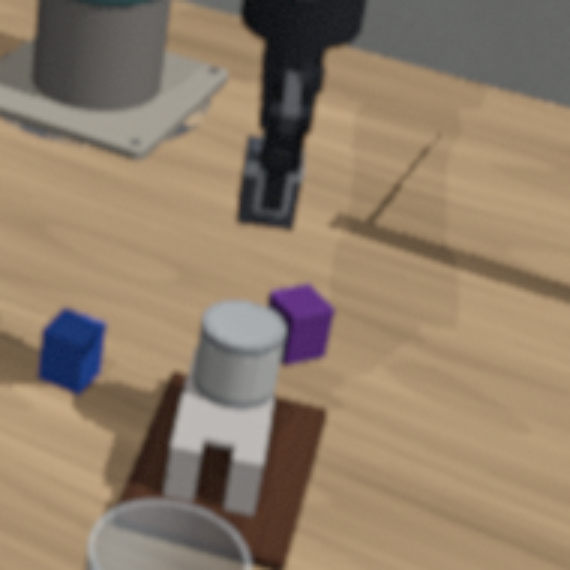

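The tin is held level at crop (270,190) and the beans are undisturbed. Carrying it to the square tray.

```bash
python3 -m jog '[-5,0,0,0,25, -15,-1,0,0,25, -30,-2,0,0,25, -50,-3,0,-1,25, -75,-5,0,-1,25, -102,-7,0,-2,25, -129,-8,0,-2,25, -156,-10,0,-3,25, -183,-12,0,-3,25, -210,-14,0,-4,25, -237,-16,0,-4,25, -264,-17,0,-4,25, -291,-19,0,-4,25, -318,-21,0,-4,25, -345,-23,0,-4,25, -372,-25,0,-4,25, -396,-26,0,-4,25, -415,-27,0,-4,25, -430,-28,0,-4,25, -440,-29,0,-4,25]'; python3 go.py 613.5 -209 395 115
```

```text
clock: 17.43
eef_pos: [570.8, -83.1, 392.2]
tool_rot: [-3.139, 0.001, 2.007]
force: [0.1, 0.2, -0.1]
width: 37.8
pos [570.8 -83.1 392.2] yaw 115.0 w 37.8 F [ 0.1  0.2 -0.1] t 17.4333 j7 0.73
shift [-132.2  -14.5   -2.8] turn -0.0 dist 133.0
```

```bash
python3 -m jog '[-8,-1,0,0,25, -22,-3,0,0,25, -42,-5,0,0,25, -64,-8,0,0,25, -86,-11,0,0,25, -105,-13,0,0,25, -118,-14,0,0,25, -124,-15,0,0,25, -126,-15,0,0,25, -126,-15,0,0,25, -126,-15,0,0,25]'; python3 go.py 613.5 -209 205 115
```

```text
clock: 18.35
eef_pos: [611.4, -198.8, 393.0]
tool_rot: [3.141, -0.002, 2.012]
force: [0.1, -0.0, -0.1]
width: 37.6
pos [ 611.4 -198.8  393. ] yaw 115.29 w 37.6 F [ 0.1 -0.  -0.1] t 18.35 j7 0.9
shift [-10.1  -2.4 188. ] turn 0.29 dist 188.0
```

```bash
python3 -m jog '[-5,-1,0,0,25, -9,-2,5,0,25, -9,-2,20,0,25, -9,-2,45,0,25, -9,-2,75,0,25, -9,-2,105,0,25, -9,-2,132,0,25, -9,-2,155,0,25, -9,-2,170,0,25, -9,-2,180,0,25, -9,-2,186,0,25, -9,-2,186,0,25, -9,-2,186,0,25]'; python3 go.py 613.5 -209 194 115
python3 - <<'E'
from h import *
im,d=get_image("scene")
a=cv2.resize(im[210:310,170:270],(400,400))
im,d=get_image("top")
cv2.imwrite("pics/p9.png",np.hstack([a,cv2.resize(im[160:280,355:475],(400,400))]))
E
```

```text
clock: 19.43
eef_pos: [613.7, -209.4, 207.7]
tool_rot: [3.141, 0.001, 2.011]
force: [-0.2, -0.7, -0.6]
width: 37.4
pos [ 613.7 -209.4  207.7] yaw 115.2 w 37.4 F [-0.2 -0.7 -0.6] t 19.4333 j7 0.98
shift [ 0.4  0.  13.7] turn 0.2 dist 14.0
```

View pics/p9.png

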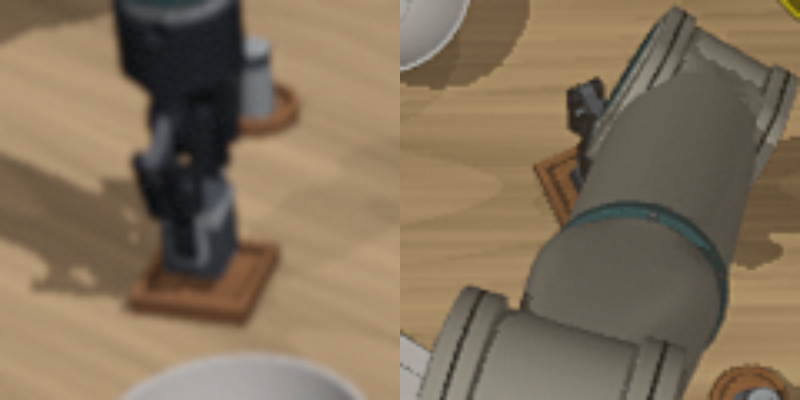

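The tin is over the tray interior and square to it, at left panel (200,260). Lowering the rest.

```bash
python3 -m jog '[0,0,4,0,25, 0,0,7,0,25, 0,0,10,0,25, 0,0,12,0,25, 0,0,12,0,25, 0,0,12,0,25]'; python3 -m jog '[0,0,1,0,25, 0,0,1,0,25, 0,0,1,0,25]';python3 -m jog '[0,0,1,0,25, 0,0,1,0,25, 0,0,1,0,25]'
```

```text
clock: 20.03
eef_pos: [613.3, -209.2, 195.0]
tool_rot: [-3.141, -0.0, 2.011]
force: [0.1, 0.7, -1.1]
width: 37.3
clock: 20.28
eef_pos: [613.4, -209.2, 194.2]
tool_rot: [3.142, 0.0, 2.011]
force: [0.0, 0.1, -1.3]
width: 37.3
clock: 20.53
eef_pos: [613.5, -209.2, 193.4]
tool_rot: [3.141, 0.0, 2.011]
force: [-0.4, 1.0, 1.0]
width: 37.2
```

```bash
python3 -m jog '[0,0,0.7,0,25, 0,0,0.7,0,25, 0,0,0.7,0,25]'
```

```text
clock: 20.78
eef_pos: [613.5, -209.3, 193.4]
tool_rot: [3.141, 0.0, 2.011]
force: [-1.4, 1.1, 6.3]
width: 37.2
```

Contact. Releasing and rising.

```bash
python3 -m jog '[0,0,-0.5,0,36, 0,0,-0.5,0,39, 0,0,-0.5,0,42, 0,0,-0.5,0,46, 0,0,-0.5,0,52, 0,0,-0.5,0,60, 0,0,-0.5,0,70, 0,0,-0.5,0,85, 0,0,-0.5,0,85, 0,0,-0.5,0,85, 0,0,-0.5,0,85, 0,0,-10,0,85, 0,0,-30,0,85, 0,0,-60,0,85, 0,0,-90,0,85, 0,0,-115,0,85, 0,0,-130,0,85, 0,0,-130,0,85, 0,0,-130,0,85]'; python3 go.py 445 337.5 324 111
python3 - <<'E'
from meas import *
S,ds=get_image("scene");T,dt=get_image("top")
for n,d in(("top",dt),("scene",ds)):
    C=cloud(n,d)
    for nm,c,z0,z1,r in(("tin top",(613,-209),48,62,40),("beans top",(450,335),110,122,60),("cover top",(450,335),54,66,110)):
        P=C[slab(C,c,r,z0,z1)];print(n,nm,len(P),P.mean(0).round(1) if len(P) else "",*(rect(P) if len(P) else ""),cv2.minEnclosingCircle(P[:,:2].astype(np.float32)) if len(P) else "")
cv2.imwrite("pics/p10.png",np.hstack([cv2.resize(S[200:310,170:280],(400,400)),cv2.resize(T[160:280,355:475],(400,400))]))
E
```

```text
clock: 22.37
eef_pos: [613.5, -209.3, 323.9]
tool_rot: [3.14, 0.001, 2.011]
force: [0.8, -0.1, -0.5]
width: 85.4
pos [ 613.5 -209.3  323.9] yaw 115.2 w 85.4 F [ 0.8 -0.1 -0.5] t 22.3667 j7 0.94
shift [ 5.665e+02  8.030e+01 -1.000e-01] turn 4.2 dist 572.0
top tin top 103 [ 614.6 -200.5   54.7] [ 611.8 -204.5] [33.7 27. ] 23.5 ((611.8873291015625, -204.75833129882812), 20.22104835510254)
top beans top 442 [441.1 337.2 115.6] [440.8 337. ] [56.9 56.2] 57.1 ((440.74383544921875, 337.9208679199219), 29.19521713256836)
top cover top 655 [471.9 341.4  59.5] [462.  342.4] [120.4  63.5] 17.6 ((461.7544250488281, 342.4507141113281), 66.04830932617188)
scene tin top 180 [ 618.4 -205.2   54.2] [ 614.7 -207.9] [45.6 39.5] 25.4 ((615.79931640625, -206.5491943359375), 26.98138427734375)
scene beans top 402 [447.6 341.8 115.7] [445.  341.2] [58.6 57.2] 35.2 ((445.0396423339844, 341.2802429199219), 30.65443992614746)
scene cover top 628 [489.1 352.3  60.3] [466.4 345.8] [125.1  61.9] 17.4 ((464.98443603515625, 346.148681640625), 68.39295196533203)
```

View pics/p10.png

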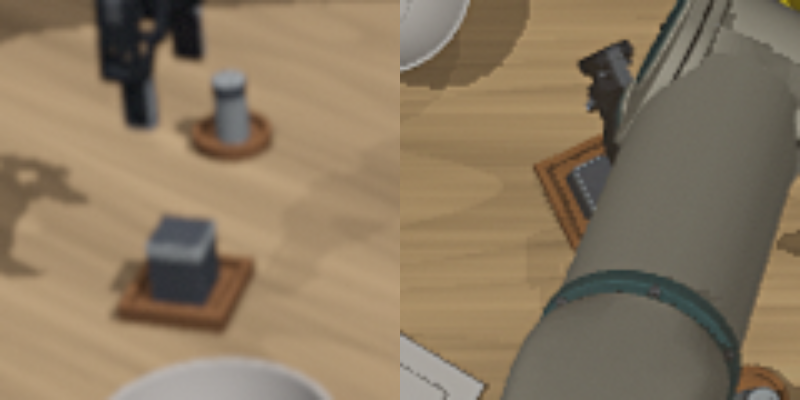

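The tin sits upright and square in the tray, left panel (183,262). Now the beans, at (443,339).

```bash
python3 go.py 443 339.2 324 111; python3 -m jog '[8,1,0,0,85, 25,3,0,0,85, 50,7,0,0,85, 80,11,0,0,85, 112,16,0,0,85, 144,21,0,1,85, 176,25,0,1,85, 208,30,0,1,85, 240,34,0,2,85, 272,39,0,2,85, 304,44,0,2,85, 336,48,0,3,85, 368,53,0,3,85, 400,57,0,3,85, 432,62,0,4,85, 464,66,0,4,85, 496,71,0,4,85, 525,76,0,4,85, 548,79,0,4,85, 560,82,0,4,85]'; python3 -m jog '[5,1,0,0,85, 8,1,0,0,85, 8,1,0,0,85, 8,1,0,0,85]'; python3 go.py 443 339.2 250 111
```

```text
pos [ 612.9 -208.9  321.7] yaw 115.2 w 85.2 F [-0.4  0.1 -0.2] t 22.4667 j7 0.94
shift [568.3  79.7  -2.3] turn 4.2 dist 574.0
clock: 24.13
eef_pos: [446.5, 336.0, 321.2]
tool_rot: [-3.139, -0.001, 1.946]
force: [-0.2, 0.4, 0.4]
width: 85.0
clock: 24.47
eef_pos: [447.8, 338.6, 322.4]
tool_rot: [-3.141, 0.001, 1.938]
force: [0.8, -0.7, 0.2]
width: 85.2
pos [447.8 338.6 322.4] yaw 111.06 w 85.2 F [ 0.8 -0.7  0.2] t 24.4667 j7 -0.0
shift [ 2.3 -4.3 72.4] turn 0.06 dist 73.0
```

```bash
python3 -m jog '[1,-4,0,0,85, 1,-4,10,0,85, 1,-4,25,0,85, 1,-4,30,0,85, 1,-4,30,0,85, 1,-4,30,0,85]'; python3 go.py 443 339.2 250 111
```

```text
clock: 24.97
eef_pos: [443.2, 339.3, 292.1]
tool_rot: [-3.141, 0.0, 1.94]
force: [0.1, -0.8, -0.3]
width: 84.7
pos [443.2 339.3 292.1] yaw 111.15 w 84.7 F [ 0.1 -0.8 -0.3] t 24.9667 j7 0.02
shift [-0.  -0.2 42.1] turn 0.15 dist 42.0
```

```bash
python3 -m jog '[0,0,12,0,85, 0,0,25,0,85, 0,0,35,0,85, 0,0,41,0,85, 0,0,41,0,85, 0,0,41,0,85]'; python3 go.py 443 339.2 250 111
python3 - <<'E'
from h import *
im,d=get_image("scene")
cv2.imwrite(f"pics/s11.png",cv2.resize(im[200:370,380:550],None,fx=3.5,fy=3.5))
E
```

```text
clock: 25.47
eef_pos: [443.2, 339.7, 251.5]
tool_rot: [-3.141, 0.0, 1.941]
force: [0.3, -0.6, -0.1]
width: 84.6
pos [443.2 339.7 251.5] yaw 111.19 w 84.6 F [ 0.3 -0.6 -0.1] t 25.4667 j7 0.04
shift [-0.4 -0.4  1.5] turn 0.19 dist 2.0
```

View pics/s11.png

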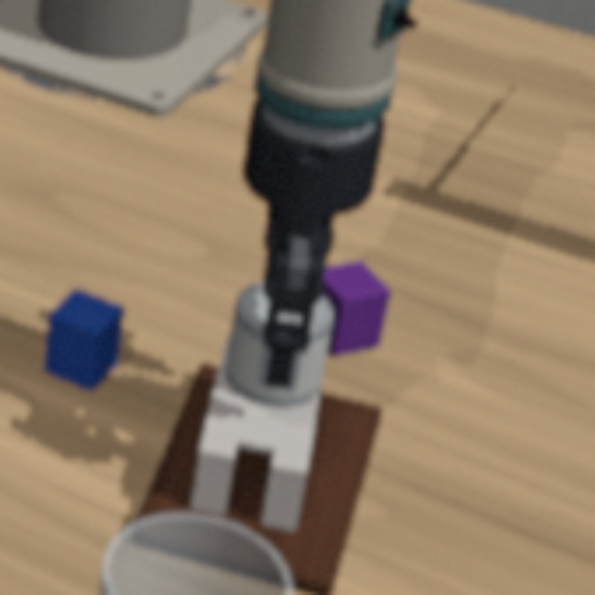

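The near finger is in front of the tin of beans at (280,345), with the tip above the cover's top. Gripping and lifting.

```bash
python3 -m jog '[0,0,0,0,78, 0,0,0,0,72, 0,0,0,0,67, 0,0,0,0,63, 0,0,0,0,60, 0,0,0,0,58, 0,0,0,0,54, 0,0,0,0,48, 0,0,0,0,42, 0,0,0,0,42, 0,0,0,0,42, 0,0,0,0,42, 0,0,0,0,42]'; python3 -m jog '[0,0,-2,0,42, 0,0,-6,0,42, 0,0,-15,0,42, 0,0,-30,0,42, 0,0,-50,0,42, 0,0,-70,0,42, 0,0,-85,0,42, 0,0,-90,0,42, 0,0,-90,0,42, 0,0,-90,0,42]'; python3 go.py 641.5 177.2 340 111
python3 - <<'E'
from h import *
im,d=get_image("scene")
cv2.imwrite(f"pics/s12.png",cv2.resize(im[180:370,380:570],None,fx=3,fy=3))
E
```

```text
clock: 26.6
eef_pos: [442.8, 339.6, 251.9]
tool_rot: [-3.141, -0.0, 1.941]
force: [-1.8, -2.1, 5.7]
width: 56.6
clock: 27.43
eef_pos: [442.8, 339.7, 341.3]
tool_rot: [-3.141, -0.0, 1.941]
force: [-0.4, 0.3, -2.7]
width: 57.2
pos [442.8 339.7 341.3] yaw 111.21 w 57.2 F [-0.4  0.3 -2.7] t 27.4333 j7 -0.02
shift [-223.4  126.5    1.3] turn 0.21 dist 257.0
```

View pics/s12.png

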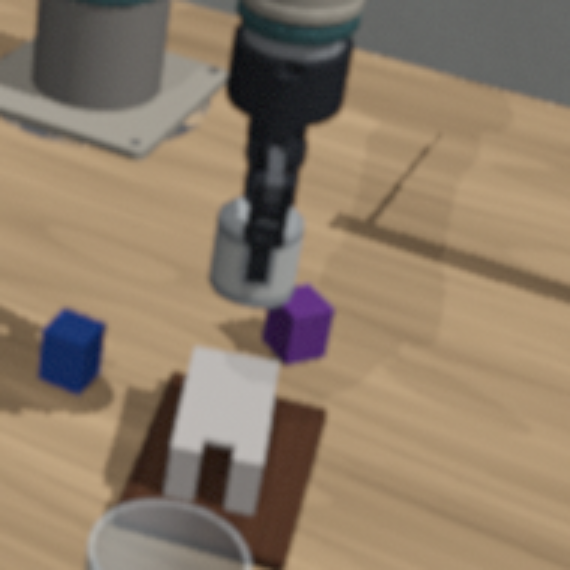

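The beans are held upright at (256,255) and the cover is free on the board with its notch facing the camera. Carrying the beans to the round dish.

```bash
python3 -m jog '[-5,3,0,0,42, -15,8,0,0,42, -32,18,0,0,42, -54,31,0,0,42, -78,44,0,0,42, -102,58,0,0,42, -126,71,0,0,42, -150,85,0,0,42, -172,97,0,0,42, -192,109,0,0,42, -208,118,0,0,42, -218,124,0,0,42, -223,126,0,0,42, -223,126,0,0,42, -223,126,0,0,42, -223,126,0,0,42]'; python3 go.py 641.5 177.2 210 111
```

```text
clock: 28.82
eef_pos: [640.3, 178.7, 341.2]
tool_rot: [-3.14, -0.002, 1.942]
force: [-0.9, -0.0, -2.9]
width: 56.9
pos [640.3 178.7 341.2] yaw 111.29 w 56.9 F [-0.9 -0.  -2.9] t 28.8167 j7 0.32
shift [ -1.8   0.6 131.2] turn 0.29 dist 131.0
```

```bash
python3 -m jog '[-1,0,5,0,42, -1,0,20,0,42, -1,0,42,0,42, -1,0,66,0,42, -1,0,90,0,42, -1,0,110,0,42, -1,0,123,0,42, -1,0,130,0,42, -1,0,130,0,42, -1,0,130,0,42]'; python3 go.py 641.5 177.2 198 111
python3 - <<'E'
from h import *
im,d=get_image("scene")
a=cv2.resize(im[270:390,285:405],(400,400))
im,d=get_image("top")
cv2.imwrite("pics/p13.png",np.hstack([a,cv2.resize(im[150:270,205:325],(400,400))]))
E
```

```text
clock: 29.65
eef_pos: [641.8, 176.7, 212.0]
tool_rot: [3.141, 0.0, 1.941]
force: [-0.6, -0.8, -2.6]
width: 56.4
pos [641.8 176.7 212. ] yaw 111.22 w 56.4 F [-0.6 -0.8 -2.6] t 29.65 j7 0.37
shift [ 0.6 -0.1 14. ] turn 0.22 dist 14.0
```

View pics/p13.png

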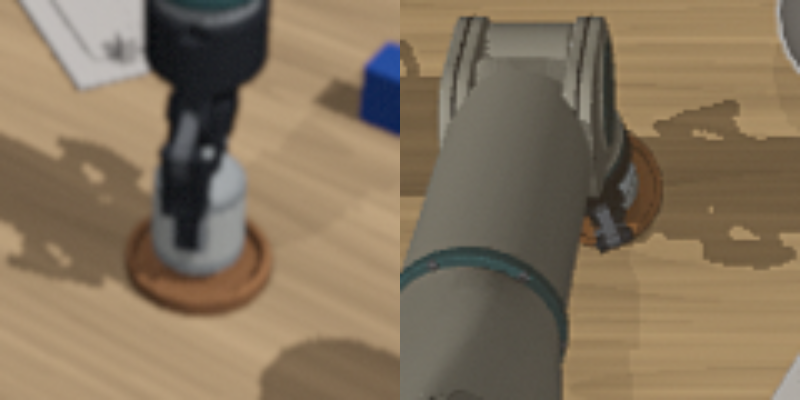

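The beans are centred over the dish at left panel (198,265). Lowering to contact.

```bash
python3 -m jog '[0,0,4,0,42, 0,0,8,0,42, 0,0,11,0,42, 0,0,12,0,42, 0,0,12,0,42, 0,0,12,0,42]'; python3 -m jog '[0,0,1,0,42, 0,0,1,0,42, 0,0,1,0,42]';python3 -m jog '[0,0,1,0,42, 0,0,1,0,42, 0,0,1,0,42]'
```

```text
clock: 30.25
eef_pos: [641.6, 176.4, 199.4]
tool_rot: [-3.141, -0.0, 1.941]
force: [0.2, 0.5, -1.8]
width: 56.4
clock: 30.5
eef_pos: [641.6, 176.5, 198.5]
tool_rot: [3.142, -0.0, 1.941]
force: [-0.2, -0.1, -2.2]
width: 56.8
clock: 30.75
eef_pos: [641.7, 176.4, 198.0]
tool_rot: [3.141, -0.0, 1.941]
force: [-0.9, -0.6, 2.2]
width: 56.9
```

```bash
python3 -m jog '[0,0,0.3,0,55, 0,0,0.3,0,58, 0,0,0.3,0,61, 0,0,0.3,0,65, 0,0,0.3,0,70, 0,0,0.3,0,85, 0,0,0.3,0,85, 0,0,0.3,0,85, 0,0,0,0,85, 0,0,-10,0,85, 0,0,-30,0,85, 0,0,-60,0,85, 0,0,-90,0,85, 0,0,-115,0,85, 0,0,-130,0,85, 0,0,-130,0,85, 0,0,-130,0,85]'
python3 - <<'E'
from meas import *
S,ds=get_image("scene");T,dt=get_image("top")
np.savez("s14.npz",im=S,d=ds);np.savez("t14.npz",im=T,d=dt)
for n,d in(("top",dt),("scene",ds)):
    C=cloud(n,d)
    for nm,c,z0,z1,r in(("beans top",(641,177),55,70,60),("cover top",(450,335),54,66,110)):
        P=C[slab(C,c,r,z0,z1)];print(n,nm,len(P),P.mean(0).round(1) if len(P) else "",*(rect(P) if len(P) else ""))
cv2.imwrite("pics/p14.png",np.hstack([cv2.resize(S[270:390,285:405],(400,400)),cv2.resize(T[210:330,140:260],(400,400))]))
E
python3 go.py 464 344 310 18
```

```text
clock: 32.17
eef_pos: [641.7, 176.5, 328.9]
tool_rot: [3.139, -0.0, 1.941]
force: [0.1, 0.5, 0.1]
width: 85.1
top beans top 117 [640.5 157.8  61.6] [640.7 159.7] [28.5 45.3] 71.2
top cover top 211 [490.6 368.   59.2] [488.6 358.9] [59.1 49. ] 17.1
scene beans top 457 [646.2 179.8  61.4] [644.4 178.2] [58.5 56.4] 17.7
scene cover top 1030 [466.6 346.1  60.2] [465.8 345.7] [127.7  62. ] 17.5
pos [641.  176.5 326.7] yaw 111.2 w 84.9 F [-0.9 -0.   0.1] t 32.2667 j7 0.33
shift [ 220.2 -104.4   16.7] turn 93.2 dist 244.0
```

View pics/p14.png

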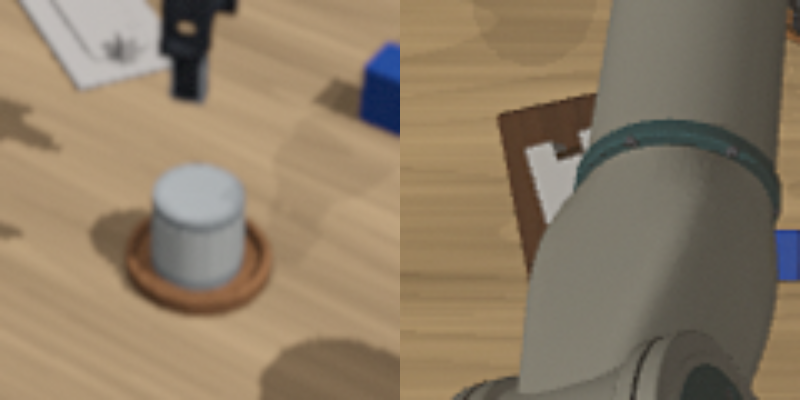

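The beans stand upright inside the dish, left panel (198,225). Now the cover: move above it and turn to about 17.6° for a grasp across the 62 mm.

```bash
python3 go.py 463.6 344 310 17.6; python3 -m jog '[5,-2,0,3,85, 20,-9,0,9,85, 40,-19,0,16,85, 62,-29,0,23,85, 86,-41,0,30,85, 110,-52,5,37,85, 134,-64,10,44,85, 158,-75,15,51,85, 180,-85,15,58,85, 200,-95,15,65,85, 213,-101,15,72,85, 220,-104,15,79,85, 221,-105,15,86,85, 221,-105,15,92,85, 221,-105,15,93.6,85, 221,-105,15,93.6,85, 221,-105,15,93.6,85, 221,-105,15,93.6,85]'; python3 go.py 463.6 344 195 17.6
```

```text
pos [641.  176.5 326.7] yaw 111.2 w 84.9 F [-0.9 -0.   0.1] t 32.2667 j7 0.33
shift [ 220.3 -104.8   16.7] turn 93.6 dist 245.0
clock: 33.77
eef_pos: [463.8, 344.3, 312.2]
tool_rot: [3.141, 0.001, 0.308]
force: [1.2, 0.3, -0.8]
width: 85.1
pos [463.8 344.3 312.2] yaw 17.67 w 85.1 F [ 1.2  0.3 -0.8] t 33.7667 j7 -1.24
shift [ -0.3   0.2 117.2] turn 0.07 dist 117.0
```

```bash
python3 -m jog '[0,0,10,0,85, 0,0,28,0,85, 0,0,48,0,85, 0,0,63,0,85, 0,0,70,0,85, 0,0,70,0,85, 0,0,70,0,85]'; python3 go.py 463.6 344 195 17.6
python3 - <<'E'
from h import *
im,d=get_image("scene")
a=cv2.resize(im[260:380,400:520],(400,400))
im,d=get_image("top")
cv2.imwrite("pics/p15.png",np.hstack([a,cv2.resize(im[210:330,140:260],(400,400))]))
E
```

```text
clock: 34.35
eef_pos: [464.0, 344.3, 242.4]
tool_rot: [3.141, 0.0, 0.307]
force: [0.0, -0.2, 0.6]
width: 85.1
pos [464.  344.3 242.4] yaw 17.58 w 85.1 F [ 0.  -0.2  0.6] t 34.35 j7 -1.16
shift [-0.4  0.1 47.4] turn -0.02 dist 47.0
```

View pics/p15.png

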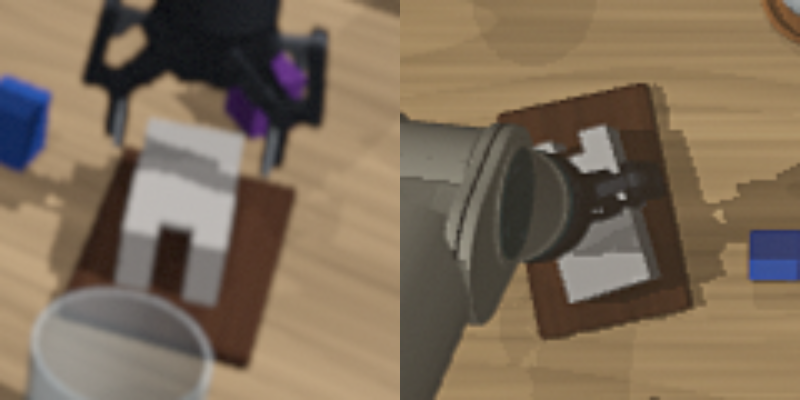

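The fingers straddle the cover evenly in both views, and the notch faces the camera at (172,255). Descending and gripping.

```bash
python3 -m jog '[0,0,12,0,85, 0,0,26,0,85, 0,0,38,0,85, 0,0,44,0,85, 0,0,46,0,85, 0,0,46,0,85, 0,0,46,0,85]'; python3 go.py 463.6 344 195 17.6; python3 -m jog '[0,0,0,0,80, 0,0,0,0,75, 0,0,0,0,71, 0,0,0,0,68, 0,0,0,0,65, 0,0,0,0,62, 0,0,0,0,58, 0,0,0,0,54, 0,0,0,0,48, 0,0,0,0,48, 0,0,0,0,48, 0,0,0,0,48, 0,0,0,0,48]';python3 go.py 463.6 344 195 17.6
```

```text
clock: 35.03
eef_pos: [464.0, 344.4, 196.4]
tool_rot: [3.141, -0.0, 0.307]
force: [-0.2, -0.4, -1.2]
width: 85.1
pos [464.  344.4 196.4] yaw 17.58 w 85.1 F [-0.2 -0.4 -1.2] t 35.0333 j7 -1.11
shift [-0.5  0.2  1.4] turn -0.02 dist 2.0
clock: 36.12
eef_pos: [464.0, 344.1, 197.0]
tool_rot: [3.141, -0.001, 0.307]
force: [-0.8, -1.9, 5.6]
width: 61.1
pos [464.  344.1 197. ] yaw 17.58 w 61.1 F [-0.8 -1.9  5.6] t 36.1167 j7 -1.11
shift [-0.4  0.   2. ] turn -0.02 dist 2.0
```

```bash
python3 -m jog '[0,0,-2,0,48, 0,0,-6,0,48, 0,0,-15,0,48, 0,0,-30,0,48, 0,0,-50,0,48, 0,0,-70,0,48, 0,0,-85,0,48, 0,0,-90,0,48, 0,0,-90,0,48, 0,0,-90,0,48]'; python3 go.py 462.8 -33.8 287 58.5
python3 - <<'E'
from meas import *
S,ds=get_image("scene");T,dt=get_image("top");s=read_state()
z=s["eef_pos"][2]-197+60
for n,d in(("top",dt),("scene",ds)):
    C=cloud(n,d);P=C[slab(C,(464,344),90,z-5,z+5)];print(n,len(P),rect(P),np.median(P[:,2]),z)
cv2.imwrite("pics/p16.png",np.hstack([cv2.resize(S[220:380,380:540],(400,400)),cv2.resize(T[210:330,140:260],(400,400))]))
E
```

```text
clock: 36.95
eef_pos: [463.3, 344.7, 286.2]
tool_rot: [-3.141, 0.001, 0.308]
force: [-0.1, 0.5, -3.5]
width: 61.2
pos [463.3 344.7 286.2] yaw 17.62 w 61.2 F [-0.1  0.5 -3.5] t 36.95 j7 -1.21
shift [-115.1  360.6   -0.8] turn -40.88 dist 379.0
top 569 (array([460.9, 343.3]), array([120.4,  63.5]), 16.9) 148.00030967660314 148.4656980058258
scene 926 (array([471.5, 349. ]), array([114.7,  86.8]), 10.7) 149.20173915724172 148.4656980058258
```

View pics/p16.png

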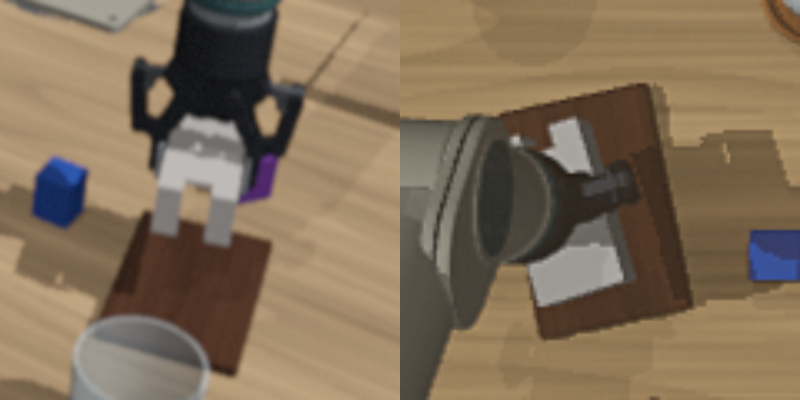

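The cover is held level with the notch toward the camera. Carrying it to the butter dish while turning +41° in yaw.

```bash
python3 -m jog '[-2,5,0,0,48, -5,15,0,-1,48, -10,32,0,-3,48, -17,54,0,-6,48, -25,78,0,-9,48, -33,103,0,-12,48, -41,128,0,-15,48, -49,153,0,-18,48, -57,178,0,-21,48, -65,203,0,-24,48, -73,228,0,-27,48, -81,253,0,-30,48, -89,278,0,-33,48, -97,302,0,-36,48, -104,324,0,-39,48, -109,342,0,-41,48, -113,354,0,-41,48, -115,360,0,-41,48, -115,360,0,-41,48, -115,360,0,-41,48]'; python3 -m jog '[0,0,0,0,48, 0,0,0,0,48]'; python3 go.py 462.8 -33.8 225 58.5
```

```text
clock: 38.72
eef_pos: [462.7, -33.2, 286.2]
tool_rot: [-3.14, 0.0, 1.022]
force: [-0.2, 0.5, -3.7]
width: 61.0
clock: 38.88
eef_pos: [462.9, -32.2, 286.3]
tool_rot: [-3.141, -0.0, 1.025]
force: [0.3, 0.1, -3.8]
width: 61.2
pos [462.9 -32.2 286.3] yaw 58.71 w 61.2 F [ 0.3  0.1 -3.8] t 38.8833 j7 0.06
shift [-1.5  0.7 61.3] turn 0.21 dist 61.0
```

```bash
python3 -m jog '[-1.5,0.7,6,0,48, -1.5,0.7,18,0,48, -1.5,0.7,34,0,48, -1.5,0.7,48,0,48, -1.5,0.7,57,0,48, -1.5,0.7,60,0,48, -1.5,0.7,60,0,48, -1.5,0.7,60,0,48, -1.5,0.7,60,0,48]'; python3 go.py 462.8 -33.8 189 58.5
python3 - <<'E'
from meas import *
S,ds=get_image("scene");T,dt=get_image("top");s=read_state()
np.savez("s17.npz",im=S,d=ds);np.savez("t17.npz",im=T,d=dt)
z=s["eef_pos"][2]-197+60
for n,d in(("top",dt),("scene",ds)):
    C=cloud(n,d);m=slab(C,(463,-34),90,z-4,z+4)
    lab,k=ndimage.label(m);P=C[m];print(n,len(P),rect(P),np.median(P[:,2]),z)
cv2.imwrite("pics/p17.png",np.hstack([cv2.resize(S[210:310,260:360],(400,400),interpolation=2),cv2.resize(T[220:320,300:400],(400,400),interpolation=2)]))
E
```

```text
clock: 39.63
eef_pos: [463.1, -35.1, 227.0]
tool_rot: [3.14, -0.0, 1.023]
force: [0.7, 0.6, -3.2]
width: 61.3
pos [463.1 -35.1 227. ] yaw 58.6 w 61.3 F [ 0.7  0.6 -3.2] t 39.6333 j7 0.15
shift [ 0.9 -0.9 38. ] turn 0.1 dist 38.0
top 38 (array([491.5,  11.5]), array([ 8.9, 60.4]), 56.4) 89.53708365575665 90.05990048845442
scene 556 (array([468.1, -29.9]), array([121.1,  87.6]), 45.6) 89.6253361193215 90.05990048845442
```

View pics/p17.png

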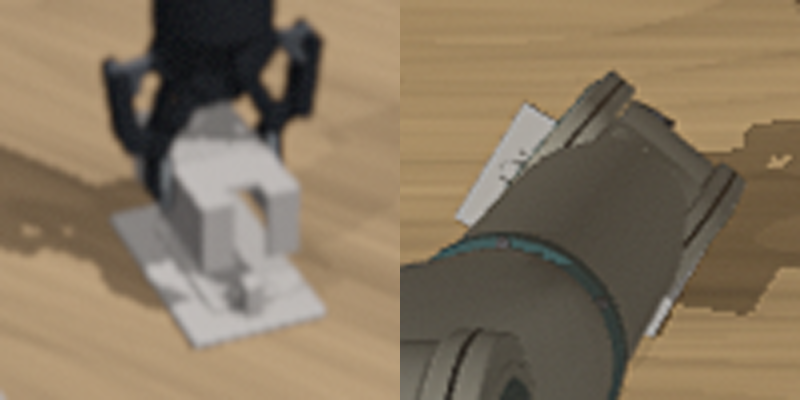

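The notch (left panel (250,200)) points to the key (250,290). Now an overlay check of alignment: model wireframes of dish and cover on the scene image.

```bash
cat > ov.py <<'E'
from meas import *
def W(c,yaw,pts):
    a=np.radians(yaw);R=np.array([[np.cos(a),-np.sin(a),0],[np.sin(a),np.cos(a),0],[0,0,1]])
    return np.array(pts,float)@R.T+np.array(c,float)
def draw(im,f,x0,y0,c,yaw,lines,col):
    for l in lines:
        p=((proj("scene",W(c,yaw,l))-[x0,y0]+0.5)*f).round().astype(int)
        cv2.polylines(im,[p.reshape(-1,1,2)],False,col,1,cv2.LINE_AA)
def box(x0,x1,y0,y1,z): return [(x0,y0,z),(x1,y0,z),(x1,y1,z),(x0,y1,z),(x0,y0,z)]
dish=[box(-75,75,-44,44,6),box(51,65,-6,6,30),box(-52,52,-23,23,10)]
cov=[[(60,-31,0),(60,-31,46),(60,-11,46),(44,-11,46),(44,11,46),(60,11,46),(60,31,46),(60,31,0),(60,11,0),(60,11,46)],[(60,-31,0),(60,-11,0),(60,-11,46)],[(60,-31,46),(-60,-31,46),(-60,31,46),(60,31,46)]]
E
python3 - <<'E'
from ov import *
S=np.load("s17.npz")["im"]
x0,y0,f=275,225,8
im=cv2.resize(S[225:300,275:345],None,fx=f,fy=f,interpolation=2)
draw(im,f,x0,y0,(464.1,-32.1,0),58.5,dish,(0,0,255))
draw(im,f,x0,y0,(463.1+3,-35.1+2.5,44),58.6,cov,(0,160,0))
cv2.imwrite("pics/ov.png",im)
E
```

```text
(no output)
```

View pics/ov.png

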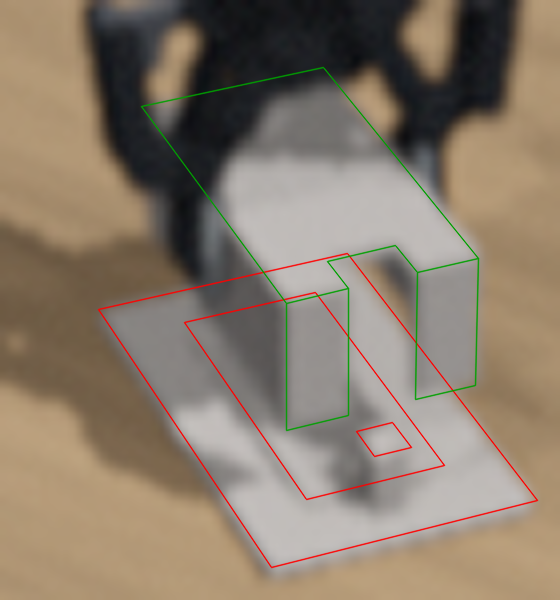

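The cover model fits exactly with scene bias (+3,+2.5). The dish model, nearly exact, gives a TCP target of about (461.7,-34.4), which agrees with my bias-corrected estimate. Correcting, then lowering in stages.

```bash
python3 go.py 461.7 -34.4 216 58.5; python3 -m jog '[0,-1.5,0,0,48, 0,-1.5,4,0,48, 0,-1.5,8,0,48, 0,-1.5,10,0,48, 0,-1.5,10,0,48, 0,-1.5,10,0,48]'; python3 go.py 461.7 -34.4 189 58.5
```

```text
pos [463.  -35.  227.1] yaw 58.6 w 61.0 F [-0.4 -0.1 -2.8] t 39.7333 j7 0.15
shift [-0.2 -1.5 11.1] turn 0.1 dist 11.0
clock: 40.23
eef_pos: [461.4, -34.3, 216.2]
tool_rot: [-3.141, 0.0, 1.022]
force: [0.1, 0.3, -3.1]
width: 61.3
pos [461.4 -34.3 216.2] yaw 58.58 w 61.3 F [ 0.1  0.3 -3.1] t 40.2333 j7 0.17
shift [ 0.1  0.3 27.2] turn 0.08 dist 27.0
```

Cover bottom is at about z 33. Now down past the key top (30), and check the force.

```bash
python3 -m jog '[0,0,2,0,48, 0,0,5,0,48, 0,0,8,0,48, 0,0,10,0,48, 0,0,10,0,48, 0,0,10,0,48]'
python3 - <<'E'
from ov import *
S,_=get_image("scene");s=read_state();e=s["eef_pos"];print(e.round(1),s["force"].round(1))
x0,y0,f=275,225,8
im=cv2.resize(S[225:300,275:345],None,fx=f,fy=f,interpolation=2)
draw(im,f,x0,y0,(464.5,-31.8,0),58.5,dish[:2],(0,0,255))
cv2.imwrite("pics/ov2.png",im)
E
```

```text
clock: 40.73
eef_pos: [461.4, -34.3, 206.3]
tool_rot: [-3.141, 0.0, 1.023]
force: [-0.5, -1.1, -2.7]
width: 60.9
[461.5 -34.3 206.4] [ 0.5 -0.1 -2.9]
```

View pics/ov2.png

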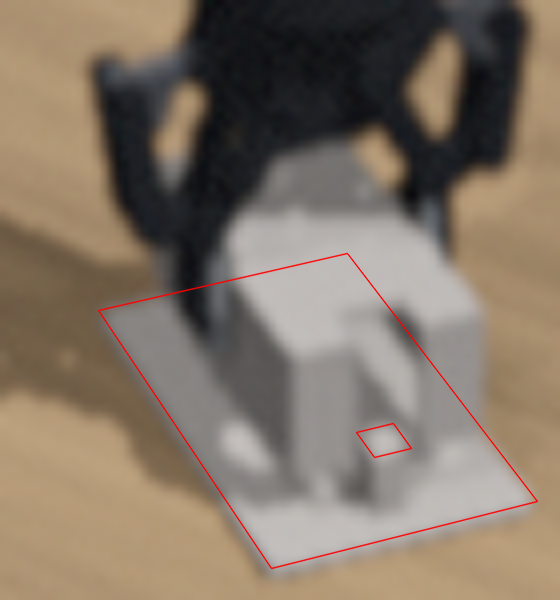

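The key (385,440) is inside the notch (358–420) and there is no contact force with the bottom already below the key top. Continuing down.

```bash
python3 -m jog '[0,0,3,0,48, 0,0,6,0,48, 0,0,9,0,48, 0,0,10,0,48, 0,0,10,0,48]';python3 -m jog '[0,0,2,0,48, 0,0,4,0,48, 0,0,4,0,48, 0,0,4,0,48]';python3 -m jog '[0,0,1,0,48, 0,0,2,0,48, 0,0,2,0,48, 0,0,2,0,48]'
```

```text
clock: 41.2
eef_pos: [461.4, -34.3, 196.1]
tool_rot: [-3.141, 0.0, 1.023]
force: [0.6, 1.0, -3.1]
width: 61.0
clock: 41.53
eef_pos: [461.5, -34.3, 192.4]
tool_rot: [-3.141, 0.0, 1.023]
force: [-0.2, 1.3, -4.0]
width: 61.5
clock: 41.87
eef_pos: [461.5, -34.2, 190.5]
tool_rot: [-3.141, -0.0, 1.023]
force: [0.1, -0.3, -3.4]
width: 61.0
```

Bottom is at about z 7.5, below the bed top, with no resistance. Last bit.

```bash
python3 -m jog '[0,0,0.7,0,48, 0,0,0.7,0,48, 0,0,0.7,0,48]';python3 -m jog '[0,0,0.7,0,48, 0,0,0.7,0,48, 0,0,0.7,0,48]';python3 -m jog '[0,0,0.5,0,48, 0,0,0.5,0,48, 0,0,0.5,0,48]'
```

```text
clock: 42.12
eef_pos: [461.5, -34.3, 189.8]
tool_rot: [-3.142, 0.0, 1.023]
force: [-0.6, -0.9, -3.0]
width: 61.3
clock: 42.37
eef_pos: [461.5, -34.3, 189.1]
tool_rot: [-3.142, 0.0, 1.023]
force: [0.5, -0.0, -3.3]
width: 61.5
clock: 42.62
eef_pos: [461.5, -34.3, 189.0]
tool_rot: [3.141, -0.0, 1.023]
force: [-1.2, 0.3, 4.6]
width: 61.2
```

Contact came exactly at the predicted seated height (189.0). Releasing and rising.

```bash
python3 -m jog '[0,0,0,0,60, 0,0,0,0,63, 0,0,0,0,66, 0,0,0,0,70, 0,0,0,0,76, 0,0,0,0,85, 0,0,0,0,85, 0,0,0,0,85, 0,0,0,0,85, 0,0,-8,0,85, 0,0,-25,0,85, 0,0,-50,0,85, 0,0,-80,0,85, 0,0,-110,0,85, 0,0,-140,0,85, 0,0,-170,0,85, 0,0,-190,0,85, 0,0,-200,0,85, 0,0,-200,0,85]'; python3 go.py 463 344 390 58
```

```text
clock: 44.2
eef_pos: [461.9, -34.3, 390.6]
tool_rot: [3.138, -0.003, 1.023]
force: [0.8, -0.8, -0.7]
width: 84.9
pos [461.9 -34.3 390.6] yaw 58.62 w 84.9 F [ 0.8 -0.8 -0.7] t 44.2 j7 -0.06
shift [ 323.6 -196.     0.6] turn 0.62 dist 378.0
```

Moving aside so that the cameras see everything.

```bash
python3 -m jog '[8,-5,0,0,85, 25,-15,0,0,85, 50,-30,0,0,85, 78,-47,0,0,85, 106,-64,0,0,85, 134,-81,0,0,85, 162,-98,0,0,85, 190,-115,0,0,85, 218,-132,0,0,85, 246,-149,0,0,85, 274,-166,0,0,85, 298,-181,0,0,85, 315,-190,0,0,85, 323,-196,0,0,85, 323,-196,0,0,85]'
python3 - <<'E'
from meas import *
S,ds=get_image("scene");T,dt=get_image("top")
cv2.imwrite("pics/fs.png",S);cv2.imwrite("pics/ft.png",T)
for n,d in(("top",dt),("scene",ds)):
    C=cloud(n,d)
    for nm,c,z0,z1,r in(("cover top",(462,-34),46,60,90),("shaker",(445,-324),52,65,40),("tin",(613,-209),50,62,45),("beans",(641,177),56,70,50),("bowl",(766,-32),50,75,110),("jug",(682,396),100,125,100)):
        P=C[slab(C,c,r,z0,z1)];print(n,nm,len(P),P.mean(0).round(1),*rect(P),np.median(P[:,2]).round(1))
cv2.imwrite("pics/fc.png",np.hstack([cv2.resize(S[200:370,190:390],(400,340)),cv2.resize(T[220:320,290:408],(400,340))]))
E
```

```text
clock: 45.45
eef_pos: [461.1, 346.2, 386.4]
tool_rot: [-3.14, 0.003, 1.027]
force: [-0.4, 0.6, 0.2]
width: 84.9
top cover top 1089 [458.3 -37.6  51.6] [459.8 -35.2] [120.  62.] 58.6 51.5
top shaker 89 [ 443.9 -324.8   57.6] [ 443.5 -325.2] [24.7 25.7] 42.5 57.3
top tin 221 [ 612.3 -210.4   55. ] [ 612.6 -210.7] [37.5 39. ] 26.4 54.9
top beans 393 [639.9 174.8  61.5] [639.9 174.8] [55.5 55.8] 13.6 61.4
top bowl 596 [778.5 -36.5  60.1] [766.6 -35.6] [147.4 148. ] 44.2 60.7
top jug 320 [682.1 396.4 111.1] [680.3 396.1] [95.5 94.7] 45.0 112.5
scene cover top 700 [464.2 -31.2  51.6] [462.5 -32.8] [127.8  65.3] 58.4 51.7
scene shaker 51 [ 447.4 -319.9   56.8] [ 447.6 -320.2] [26.8 24.7] 31.0 56.8
scene tin 161 [ 617.4 -206.1   54.6] [ 615.7 -207.3] [42.4 38.1] 27.9 55.0
scene beans 444 [646.1 179.7  61.8] [643.3 178.6] [59.4 56. ] 34.3 61.9
scene bowl 955 [762.7 -40.2  59.2] [768.4 -32.6] [149.9 147.4] 54.2 59.8
scene jug 902 [687.3 399.8 109.5] [684.5 397.9] [97.7 95.9] 57.2 110.3
```

View pics/fs.png

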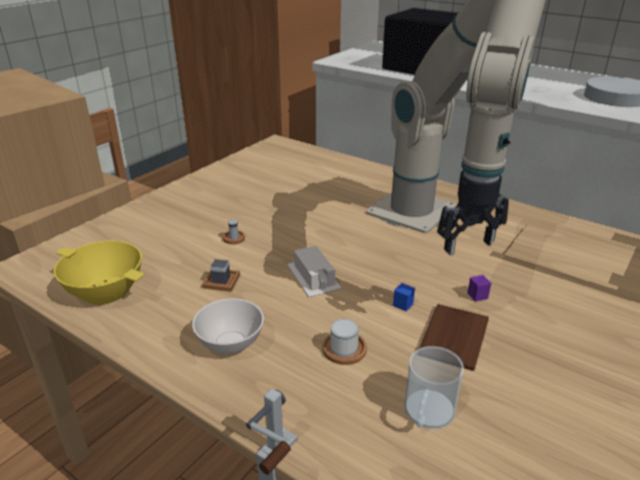

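View pics/fc.png

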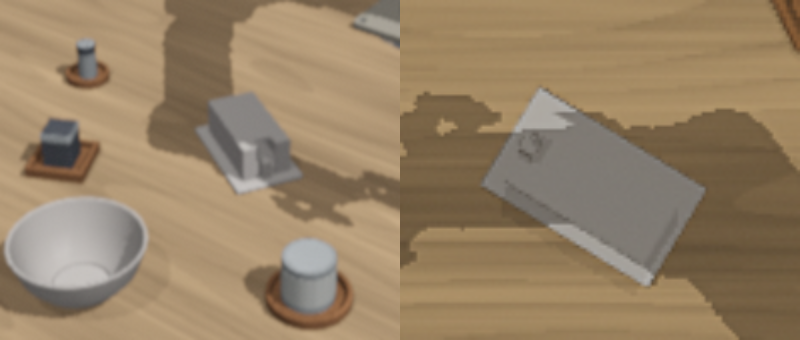

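View pics/ft.png

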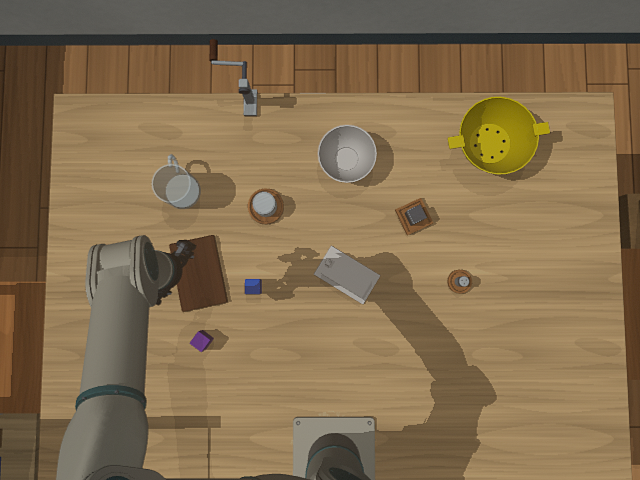

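Both views show everything in place: shaker (233,231), tin (220,271), beans (344,338) and cover on its dish (315,268), all upright. The cover's top is at z 51.6 (52 expected when seated) at yaw 58.6°, and the key shows inside the notch. Bowl and jug are unmoved.

```bash
python3 -m jog '[0,0,0,0,85, 0,0,0,0,85, 0,0,0,0,85, 0,0,0,0,85]'; python3 -c "
from cell import *
print(finish_job())"
```

```text
clock: 45.88
eef_pos: [462.8, 342.7, 388.9]
tool_rot: [-3.141, -0.0, 1.021]
force: [0.2, 0.0, -0.2]
width: 84.8
the job is handed in; nothing more can be done
None
```

I took the pile apart from the top down. The shaker is in the small dish, the square tin in the tray, the beans in the large round dish, and the cover on the butter dish with its notch around the key. I handed the job in at about 46 s with the gripper open and clear.

**Last checks:**
- **Placing:** In both cameras everything stands upright in its own place. The cover's top is at z of about 51.6 mm (52 when seated), its yaw is 58.6° against 58.5° for the dish, and contact came at the predicted seated height.
- **Bystanders:** The bowl and jug read within about 3 mm of where they started, which is within the measuring error.
- **Force:** The wrist force I read after each move stayed under about 10 N. I did not see readings between those.
- **Disagreement:** The two cameras differed by up to about 5 mm. I settled this by checking them against the gripper and the held objects.

No check failed.

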